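Demagnetise a batch of ball bearings

TASK

Demagnetise all the ball bearings that lie on the rubber mat: press the thumb latch to pop the lid of the demagnetiser, lay every bearing in the chamber and press the lid shut until it latches. With the lid shut, reach into the dial's well, turn the dial clockwise to the far long mark (1.3 rad from zero), leave it there for a second, and turn it all the way back to zero; only then pop the lid again, lay the bearings flat and side by side on the mat, and leave the lid latched shut and the dial at zero. Do not disturb the grease tin, the tape measure or the masking tape.

Things in the scene. Friction and masses are not known exactly. Their poses are not given: they have to be found in the camera images.
- demagnetiser: Low grey bench machine, fixed. Origin under the centre of its open-topped chamber, at bench height; x to the back (away from the robot, within 0.12 rad), y to the left, z up. Chamber 140 (x) by 250 (y) mm inside, walls 8 mm thick, their tops 60 mm and the inner floor 18 mm above the bench. At its right end a control block, 156 (x) by 110 (y) mm, 60 mm high, centred at y = -188 mm.
- chamber (a point): Centre of the chamber's inner floor; axes as the machine's. Two low rails on the floor, 4 mm high and 28 mm wide, one along the front and one along the back wall, leave a channel 84 mm wide (x = -42 to 42 mm) along y: there is room in it for three bearings in a row, 85 mm apart.
- lid (a joint): Lid angle, rad: 0 shut, 1.75 fully open (10 degrees past upright). White plate 156 (x) by 266 (y) by 8 mm; hinge line along y, 78 mm behind the machine's origin, 60 mm above the bench. A spring opens it (1 N at the front edge) when not latched and holds it open. To shut: push its front edge over from behind and down, about 5 N at the front edge at the end, till it snaps in.
- lid_front (a point): Point on the lid's outer face, 6 mm from the middle of its front edge (150 mm from the hinge line): the place to press it shut. Shut, it lies 68 mm above the bench. Its axes turn with the lid; z is the outward normal.
- latch (a joint): Angle of the thumb latch, rad: 0 at rest, 0.25 fully pressed. A sprung rocker at the middle of the machine's front: pressing its pad down (about 5 mm, up to 5 N) draws a hook off the lid's bar and the lid pops open. It springs back when released and catches the lid again when that is pressed down.
- latch_pad (a point): Centre of the top of the latch's black pad, 30 (x) by 40 (y) mm, 119 mm in front of the machine's origin, 48 mm above the bench: press here, straight down. The hook stands 29 mm behind this point, up to 71 mm above the bench.
- dial (a joint): Angle of the dial, rad, clockwise from above: 0 at the zero mark (end stop), 1.3 at the far long mark, end stop at 1.75. It starts between 0 and 0.4 and stays where it is left (friction 0.05 N m).
- dial_grip (a point): Grip point on the dial's upright axis, 52 mm above the bench; x along the bar to the pointer. At dial 0 the bar points 0.65 rad left (counter-clockwise from above) of the machine's x, at 1.3 it points 0.65 rad right. Bar 48 mm long, 14 mm wide, top 57 mm above the bench; below it a round skirt, radius 25 mm, top 31 mm above the bench.
- dial_axis (a point): Centre of the round well in the control block in which the dial stands (52 mm above the bench): well 84 mm in diameter, rim 60 mm and floor 26 mm above the bench, so the fingers have 35 mm between each side of the bar and the wall. Two long white marks on the rim: zero (left) and the far setting (right), short marks between.
- mat: Black rubber mat, 280 (x) by 140 (y) by 3 mm, fixed on the bench to the left of the machine; origin at the centre of its underside, at bench height.
- bearing_a: Steel ball bearing, 62 mm diameter, 16 mm high, open bore, 0.2 kg, lying flat. Origin at the centre of its underside. Bearings may be absent.
- bearing_b: As bearing_a: 62 mm diameter, 16 mm high.
- bearing_c: Smaller ball bearing, 52 mm diameter, 15 mm high; origin at the centre of its underside.
- grease_tin: Brown grease tin, 68 mm diameter, 58 mm high; bystander, origin at the centre of its underside.
- tape_measure: Tape measure, 36 by 85 by 62 mm; bystander, origin at the centre of its underside.
- masking_tape: Roll of masking tape lying flat, 100 mm diameter, 25 mm high; bystander, origin at the centre of its underside.
Mind the look-alikes: they are no part of the job. Leave any orange look-alike of the bearing_c alone. What is shaped like the bearing_b but yellow is not meant.

How it is judged:
By the outcome, as a careful person would: the job done as asked, in the order asked, and still so for the second after the job is handed in, with the robot touching nothing.
Of bearing_a, bearing_b, bearing_c only 2 to 3 are there at a start; the rules pass over those that are not, and their reading is None.
At some moment in a run one of bearing_a, bearing_b, bearing_c may be knocked a few centimetres aside while the robot is not near it.
Once in a run the grip may slacken for a moment while it holds something.
It also fails if it takes over 210 s, if anything falls off the work surface, if the arm or the gripper's body presses on something with over 40 N, if the wrist force passes 120 N, or if a joint passes its speed limit or range.

ROBOT

A 7-joint arm with a two-finger parallel gripper is mounted at the origin on a cart in front of the work surface, level with it; the furniture and walls round the work are solid. World frame = base frame: x ahead of the robot, y to its left, z up, the work surface at z = 0. Lengths are in m, angles in rad, forces in N, time in s.
With the tool pointing down it reaches from about 0.425 to 0.925 m from the base axis. Payload 6.8 kg.
Tool frame: the origin (TCP) lies midway between the tips of the shut fingers; the grasp point (between the pads) lies r.tcp_to_grasp behind it (r.tcp_to_grasp is the distance from the TCP to the grasp point, in m); x points along the fingers, y is the direction in which the jaws open and shut, and the axes are right-handed (so a half turn about x gives the same grasp; the last joint's range is limited). The gripper opens to 85 mm and grips with 20 to 120 N. Pads are 22 mm wide; open, the fingers measure 114 mm over their backs; the gripper's body (76 mm by 85 mm) begins 54 mm behind the grasp point. The pads swing forward as they close: fully open they stand 13 mm farther back than shut.
Start: joints at [-1.41, 0.477, 0.022, 1.555, -0.011, 1.109, -0.083], TCP at [0.179, 0.651, 0.231] pointing down, gripper open.
Joint ranges: [-2.96, 2.96], [-0.34, 2.1], [-1.41, 1.46], [0.24, 2.44], [-1.37, 4.51], [0.17, 1.92], [-2.96, 2.96]. Speed limits (rad/s): [2.39, 2.39, 3.14, 3.14, 3.14, 3.14, 3.14].

INTERFACE

Orientations are given as a rotation vector (axis times angle).
In Python, from bench import r, grab_frame, search_frame, cut_out, pinpoint gives the robot as it stands. The module is installed in compiled form; this text tells all that it offers.
- The arm moves only by the tool apply_moves, never from a script. Its argument "commands" is a list of rows, each a list of 7 numbers: the finger opening in mm, from 0 to 85.4, then the shift along the tool's x, y, z in mm, then the turn, a rotation vector about the tool's x, y, z in rad. A call has 1 to 20 rows; each row is the pose to reach, as a shift and turn from the pose commanded when the call began, along the tool's axes at that moment; what a row does not reach only later rows make up. A row lasts 1/10 s, in which the tool goes at most 50 mm and 8.59 degrees, less where a joint would pass 70% of its speed; a pose out of reach is approached as far as the arm can. A call with a gripper value outside its range is refused whole. The fingers move at their own pace and stop on an object; "force" is the grip in N (left out, the last holds). Time passes only in rows, so rows that repeat a pose let the fingers close. It gives the time, the measured TCP pose, the force and the opening at its end, in the units of the state.
- r.get_obs(): the state, without advancing time (a new reading comes with each control period).
- grab_frame(name): name is "side" or "top"; returns a dict with "pixels" (384x512x3 uint8, red, green, blue), "mtx" (3x3 intrinsics, pixels), "position" and "rotation" of the camera in the world. Camera axes: x right, y down, z forward; pixel columns grow to the right and rows downward; lengths in m; the calibration is good to about 2 mm. A picture is of the moment at which its call begins. There is no depth.
- r.hand_in(): hands the job in, once; it reports no verdict.
Trained networks look in the newest picture that a camera, given by its name, has taken for a name from the list of things; names that differ only in an ending like _2 or _b are one class to them, and where a whole thing is asked for, a point or a joint stands for the part that bears it (a point fixed in the world has none). Each returns a list of dicts, best first, with "confidence" (0 to 1); they miss things now and then, are a little off and sometimes report something else, mostly with a low value. They report only what shows in the picture. A call takes as long as a camera call. They do not tell look-alikes from the thing itself.
- search_frame(label, camera): "point" ([column, row] as shares, 0 to 1, of the picture: columns of its width, rows of its height, amid what is visible of it).
- cut_out(label, camera): "pixels" (384x512 bool, what is visible of it) and "point" ([column, row] as shares, 0 to 1, of the picture: columns of its width, rows of its height, amid what is visible of it).
- pinpoint(label, camera): "point" ([column, row] as shares, 0 to 1, of the picture: columns of its width, rows of its height: a listed point, or the origin of a listed thing).
The state is a dict: "clock": time; "joints": joint angles; "qvel": joint speeds; "tau": joint torques, N m; "tcp_pos": TCP position; "orientation": TCP orientation; "contact_force": force on the tool from outside, world axes, zero at the start; "moment": the same for the moment, N m; "grip_width": finger opening in m.
Only numpy, scipy, OpenCV 4.12 (cv2) and the standard library are available. Lean on these libraries where they do the work, as an engineer would, in place of code of your own. Each camera call takes 0.05 s, during which the arm holds its last target.

## Working session

There is one attempt and no reset: what is moved stays moved. The work goes in short steps, Python scripts to look and compute and a tool call to move; the robot and the scene stay as the last step left them, time stands still between calls to the robot, and variables do not carry over. Pictures are saved under pics/ and viewed, and the job is handed in when it is done.

Besides the shell and the picture viewer there is one more tool, called as a command line: name --pt "numbers of a row" for each row, then --argument value for the rest. apply_moves: Moves the arm, as the interface text tells. Its arguments: {"type":"object","properties":{"commands":{"type":"array"},"force":{"type":"number"}},"required":["commands"]}

```bash
mkdir -p pics; ls
cat > h.py <<'E'
import numpy as np, cv2
from scipy.spatial.transform import Rotation as R
from bench import r, grab_frame, search_frame, cut_out, pinpoint
def save(f,name,crop=None,scale=1):
    im=f["pixels"]
    if crop: c0,r0,c1,r1=crop; im=im[r0:r1,c0:c1]
    im=cv2.resize(im,None,fx=scale,fy=scale,interpolation=cv2.INTER_CUBIC)
    cv2.imwrite("pics/"+name,im[:,:,::-1])
def ray(f,u,v):
    d=np.linalg.inv(f["mtx"])@[u,v,1]; return np.array(f["position"]),np.array(f["rotation"])@d
def at_z(f,u,v,z):
    p,d=ray(f,u,v); return p+d*(z-p[2])/d[2]
def proj(f,X):
    c=np.array(f["rotation"]).T@(np.array(X)-f["position"]); q=f["mtx"]@c; return q[:2]/q[2]
def px(d): return np.array(d["point"])*[512,384]
E
python3 - <<'E'
from h import *
for n in("side","top"):
    f=grab_frame(n); save(f,n+"0.png",scale=1.5); print(n,f["position"],np.round(f["rotation"],3).tolist(),f["mtx"].tolist())
o=r.get_obs(); print(o, r.tcp_to_grasp)
E
```

```text
pics
side [0.48928099 1.31637665 0.88712561] [-0.091, 2.732, -1.519] [[379.86302940477447, 0.0, 260.444900770864], [0.0, 379.86302940477447, 193.20163745593462], [0.0, 0.0, 1.0]]
top [0.31255792 0.02714937 1.26456511] [-2.121, 2.115, -0.2] [[352.81135864741736, 0.0, 258.12680008413184], [0.0, 352.81135864741736, 194.59534769249862], [0.0, 0.0, 1.0]]
{'clock': 0.1, 'joints': array([-1.41007973,  0.47773062,  0.02233248,  1.55634625, -0.01146943,
        1.10929626, -0.08306258]), 'qvel': array([ 1.81970595e-03, -4.52261281e-04,  1.08534871e-03, -2.39808408e-03,
       -4.42369884e-05,  2.33283520e-04, -3.11232801e-04]), 'tau': array([ 4.17740172e-03, -5.97764826e+01,  1.61299624e+00, -2.81955886e+01,
        1.26546176e-02,  4.94661726e-03,  3.40641947e-06]), 'tcp_pos': array([0.1791457 , 0.65024254, 0.23041658]), 'orientation': array([ 0.2096531 ,  1.56056127, -0.21225208]), 'contact_force': array([ 0.05054824, -0.49987499, -0.66473491]), 'moment': array([ 0.01464131, -0.02551842,  0.04481812]), 'grip_width': 0.08558773808374175} 0.0187
```

```bash
cat > h.py <<'E'
import numpy as np, cv2
from scipy.spatial.transform import Rotation as R
from bench import r, grab_frame as _g, search_frame, cut_out, pinpoint
def grab_frame(n):
    f=_g(n); f["rotation"]=R.from_rotvec(f["rotation"]).as_matrix(); return f
def save(f,name,crop=None,scale=1):
    im=f["pixels"]
    if crop: c0,r0,c1,r1=crop; im=im[r0:r1,c0:c1]
    im=cv2.resize(im,None,fx=scale,fy=scale,interpolation=cv2.INTER_CUBIC)
    cv2.imwrite("pics/"+name,im[:,:,::-1])
def ray(f,u,v):
    d=np.linalg.inv(f["mtx"])@[u,v,1]; return np.array(f["position"]),np.array(f["rotation"])@d
def at_z(f,u,v,z):
    p,d=ray(f,u,v); return p+d*(z-p[2])/d[2]
def proj(f,X):
    c=np.array(f["rotation"]).T@(np.array(X)-f["position"]); q=f["mtx"]@c; return q[:2]/q[2]
def px(d): return np.array(d["point"])*[512,384]
E
python3 - <<'E'
from h import *
zs=dict(latch_pad=.048,lid_front=.068,dial_grip=.052,dial_axis=.052,demagnetiser=0,chamber=.018,mat=0.0,bearing_a=.003,bearing_c=.003,grease_tin=0,tape_measure=0,masking_tape=0)
for n in("top","side"):
    f=grab_frame(n)
    for k,z in zs.items():
        for d in pinpoint(k,n)[:6]:
            p=px(d); print(n,k,round(d["confidence"],2),np.round(p,1),np.round(at_z(f,*p,z),4))
E
```

```text
top latch_pad 0.45 [266.7 221.8] [0.454  0.0029 0.048 ]
top lid_front 0.87 [265.2 208. ] [0.4991 0.0083 0.068 ]
top lid_front 0.21 [262.7 191.1] [0.5582 0.0169 0.068 ]
top dial_grip 0.42 [318.7 186.8] [ 0.5774 -0.18    0.052 ]
top dial_axis 0.51 [181.5 203.8] [0.5157 0.2999 0.052 ]
top demagnetiser 0.83 [263.3 192.5] [0.567  0.0141 0.    ]
top mat 0.86 [180.9 203.3] [0.5262 0.3139 0.    ]
top bearing_a 0.79 [184.7 258.6] [0.3283 0.291  0.003 ]
top bearing_a 0.78 [181.1 228.4] [0.4346 0.3084 0.003 ]
top bearing_a 0.49 [139.8 180.3] [0.6111 0.4685 0.003 ]
top bearing_a 0.46 [187.2 176.6] [0.6254 0.2945 0.003 ]
top bearing_c 0.79 [184.7 258.6] [0.3283 0.291  0.003 ]
top bearing_c 0.78 [181.1 228.4] [0.4346 0.3084 0.003 ]
top bearing_c 0.49 [139.8 180.3] [0.6111 0.4685 0.003 ]
top bearing_c 0.46 [187.2 176.6] [0.6254 0.2945 0.003 ]
top grease_tin 0.64 [208.9 147.3] [0.7395 0.2184 0.    ]
top tape_measure 0.72 [325.1 143.9] [ 0.7538 -0.2178  0.    ]
top tape_measure 0.63 [318.7 184.3] [ 0.5983 -0.1892  0.    ]
top tape_measure 0.32 [205.4 146.6] [0.7422 0.2316 0.    ]
top masking_tape 0.8
[... 866 characters left out ...]
_a 0.23 [282.  199.5] [ 0.4626 -0.06    0.003 ]
side bearing_c 0.56 [230.9 288.3] [0.6176 0.4682 0.003 ]
side bearing_c 0.53 [283.1 257.1] [0.4552 0.3095 0.003 ]
side bearing_c 0.53 [318.2 254.9] [0.3323 0.2887 0.003 ]
side bearing_c 0.49 [233.3 251.8] [0.6307 0.2949 0.003 ]
side bearing_c 0.23 [282.  199.5] [ 0.4626 -0.06    0.003 ]
side grease_tin 0.54 [203.5 236.5] [ 0.7518  0.2141 -0.    ]
side grease_tin 0.24 [231.1 252. ] [ 0.6388  0.2931 -0.    ]
side grease_tin 0.17 [255.2 207.5] [0.5736 0.0064 0.    ]
side tape_measure 0.7 [233.4 256.2] [0.628  0.3146 0.    ]
side tape_measure 0.48 [219.5 179.7] [ 0.756  -0.2114  0.    ]
side masking_tape 0.63 [284.4 160.5] [ 0.4539 -0.4361  0.    ]
```

View pics/top0.png

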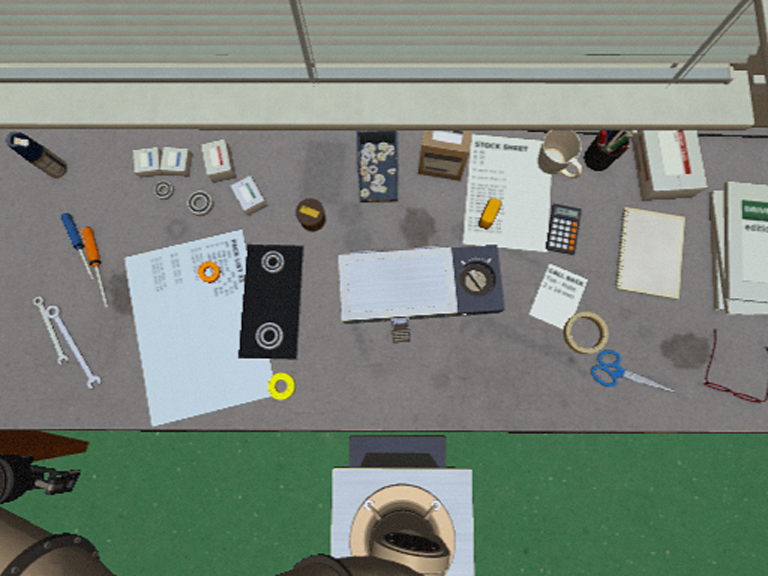

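View pics/side0.png

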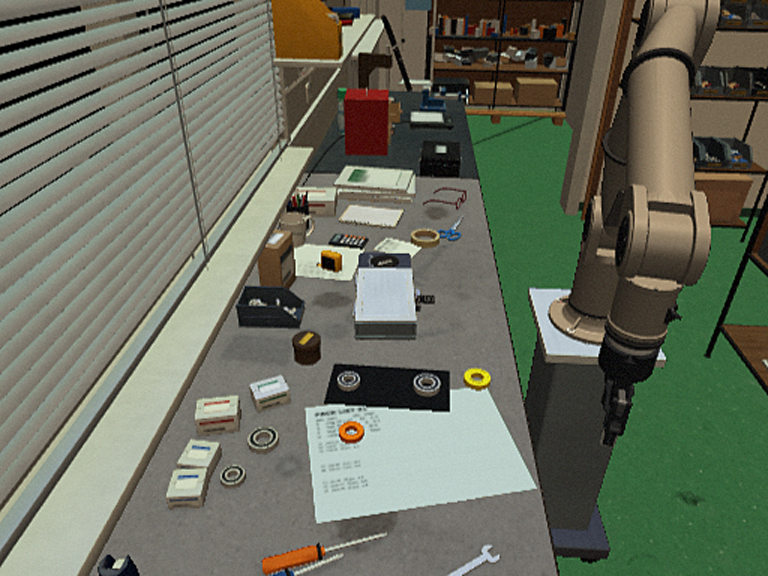

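Run:
```python
from h import *
f=grab_frame("top"); save(f,"t1.png",(150,150,350,270),4)
s=grab_frame("side"); save(s,"s1.png",(200,150,330,290),4)
for n,g in(("top",f),("side",s)):
  for k in("bearing_a","mat","lid","demagnetiser","dial","latch"):
    try:
      for d in cut_out(k,n):
        m=d["pixels"]; 
        if m.sum()<5: continue
        ys,xs=np.nonzero(m); (c,wh,a)=cv2.minAreaRect(np.c_[xs,ys].astype(np.float32))
        print(n,k,round(d["confidence"],2),m.sum(),np.round(px(d),1),"rect",np.round(c,1),np.round(wh,1),round(a,1), "bbox",xs.min(),xs.max(),ys.min(),ys.max())
    except Exception as e: print(k,e)
```

```text
top bearing_a 0.55 198 [179.8 223.6] rect [179.3 223.3] [16.3 17. ] 45.0 bbox 171 188 215 232
top bearing_a 0.55 207 [182.6 259.3] rect [187. 257.] [16. 16.] 90.0 bbox 179 195 249 265
top bearing_a 0.53 158 [139.1 179.1] rect [139.2 180.8] [14.1 13.4] 45.0 bbox 132 147 174 188
top bearing_a 0.43 162 [182.5 173.9] rect [181.7 174.3] [14.1 13.4] 45.0 bbox 174 189 168 181
top mat 0.69 2556 [179.2 201.1] rect [180.6 200.8] [39.1 76.8] 3.7 bbox 159 202 163 239
top lid 0.85 3390 [266.1 188.2] rect [264.7 188.6] [46.4 77. ] 85.4 bbox 226 304 164 213
top demagnetiser 0.82 5137 [276.1 187. ] rect [280.9 195.2] [ 61.7 108.3] 85.2 bbox 226 335 163 227
top demagnetiser 0.63 172 [180.9 225.2] rect [180.  223.5] [15. 16.] 90.0 bbox 172 188 216 231
top demagnetiser 0.51 139 [312.9 187.3] rect [317.  186.5] [13. 12.] 90.0 bbox 311 323 180 193
top dial 0.61 179 [314.  188.1] rect [316. 187.] [14. 14.] 90.0 bbox 309 323 180 194
top dial 0.46 155 [267.7 221. ] rect [267.5 220. ] [14. 11.] 90.0 bbox 262 273 213 227
top dial 0.42 164 [181.8 178.9] rect [182.  174.5] [14.8 13.4] 45.0 bbox 175 189 167 182

[... 467 characters left out ...]
59 1750 [258.7 260.5] rect [258.2 258.2] [83.1 27.5] 3.8 bbox 216 299 243 274
side mat 0.56 2372 [258.  198.6] rect [262. 197.] [58. 54.] 90.0 bbox 235 289 168 226
side lid 0.55 1451 [258.7 197.3] rect [256.  196.5] [37. 42.] 90.0 bbox 235 277 178 215
side demagnetiser 0.97 2298 [256.8 198.8] rect [261.5 197.5] [57. 53.] 90.0 bbox 235 288 169 226
side demagnetiser 0.73 44 [260.1 178. ] rect [256. 176.] [ 4. 10.] 90.0 bbox 251 261 174 178
side dial 0.43 43 [256.2 176.7] rect [256.5 175.5] [5. 9.] 90.0 bbox 252 261 173 178
side latch 0.58 90 [281.5 196.9] rect [283.  197.5] [ 9. 12.] 90.0 bbox 277 289 193 202
side latch 0.58 29 [257.5 178.5] rect [256.5 176. ] [4. 7.] 90.0 bbox 253 260 174 178
```

View pics/t1.png

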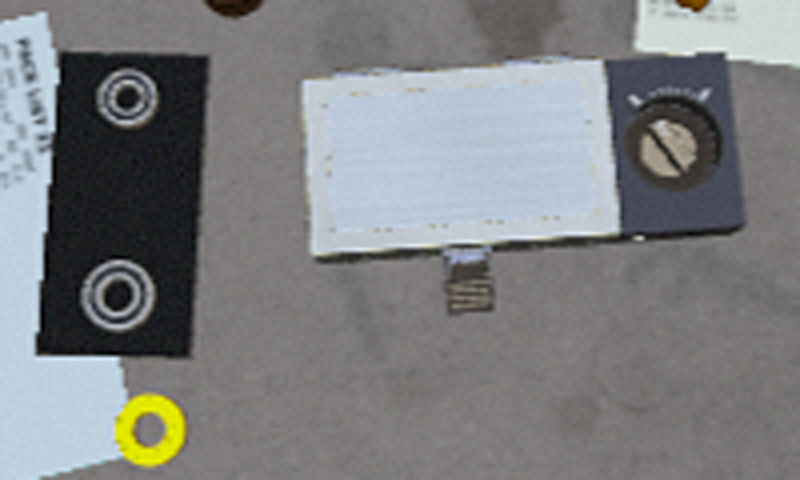

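View pics/s1.png

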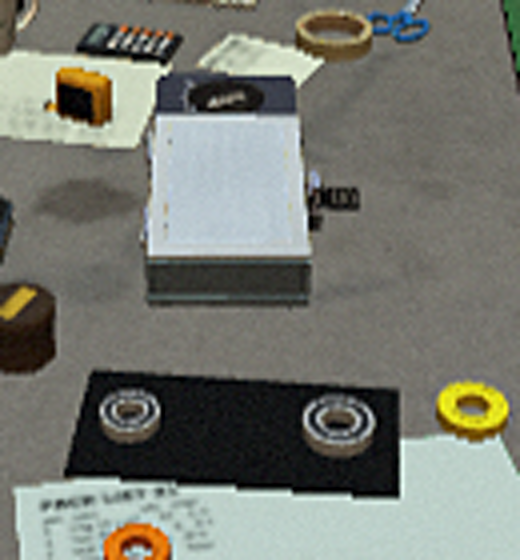

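```bash
cat >> h.py <<'E'
def brights(f,poly,z,thr=70,lo=60,hi=420):
    m=np.zeros((384,512),np.uint8); cv2.fillPoly(m,[np.int32(poly)],1)
    g=cv2.cvtColor(f["pixels"],cv2.COLOR_RGB2GRAY); b=((g>thr)&(m>0)).astype(np.uint8)
    out=[]
    cs,_=cv2.findContours(b,cv2.RETR_EXTERNAL,cv2.CHAIN_APPROX_NONE)
    for c in cs:
        if cv2.contourArea(c)>lo:
            e=cv2.fitEllipse(cv2.convexHull(c)) ; out.append((e[0],e[1],at_z(f,*e[0],z)))
    return out
E
python3 - <<'E'
from h import *
f=grab_frame("top")
for e in brights(f,[(166,165),(201,166),(196,238),(161,236)],.019): print("top",e)
tl=np.array([[302,80],[604,60],[621,236],[315,256]])/4+150-.4
P=np.array([at_z(f,*p,.068) for p in tl]); print("lid",P.round(4)); print(np.linalg.norm(np.diff(np.r_[P,P[:1]],axis=0),axis=1), P.mean(0))
mt=np.array([[62,52],[210,57],[190,356],[36,353]])/4+150-.4
P=np.array([at_z(f,*p,.003) for p in mt]); print("mat",P.round(4)); print(np.linalg.norm(np.diff(np.r_[P,P[:1]],axis=0),axis=1), P.mean(0))
s=grab_frame("side")
o=np.array([200,150])
for e in brights(s,[o+np.array(p)/4 for p in[(95,376),(393,394),(392,490),(72,470)]],.019): print("side",e)
ls=np.array([[150,256],[311,256],[297,113],[155,113]])/4+o-.4
P=np.array([at_z(s,*p,.068) for p in ls]); print("lid",P.round(4)); print(np.linalg.norm(np.diff(np.r_[P,P[:1]],axis=0),axis=1), P.mean(0))
mt=np.array([[92,371],[399,390],[399,497],[65,475]])/4+o-.4
P=np.array([at_z(s,*p,.003) for p in mt]); print("mat",P.round(4)); print(np.linalg.norm(np.diff(np.r_[P,P[:1]],axis=0),axis=1), P.mean(0))
print("latch", at_z(f,*(np.array([470,295])/4+150-.4),.048), at_z(s,*(np.array([344,198])/4+o-.4),.048))
print("dial", at_z(f,*(np.array([669,149])/4+150-.4),.052), at_z(s,*(np.array([226,99])/4+o-.4),.055))
E
```

```text
top ((179.0530548095703, 223.4394989013672), (17.45998191833496, 18.408981323242188), array([0.45061376, 0.31286033, 0.019     ]))
top ((181.49436950683594, 174.0874481201172), (14.3430757522583, 15.398990631103516), array([0.63084296, 0.31229816, 0.019     ]))
lid [[ 0.6349  0.1488  0.068 ]
 [ 0.6536 -0.116   0.068 ]
 [ 0.4974 -0.1275  0.068 ]
 [ 0.4794  0.1344  0.068 ]]
[0.26553222 0.15661756 0.26254114 0.15613063] [0.56632787 0.0099113  0.068     ]
mat [[0.6787 0.3789 0.003 ]
 [0.6742 0.2412 0.003 ]
 [0.3985 0.2497 0.003 ]
 [0.4007 0.3871 0.003 ]]
[0.13770397 0.275892   0.13735251 0.27815564] [0.53803548 0.31422554 0.003     ]
side ((284.2894287109375, 255.8007049560547), (15.555256843566895, 17.79877281188965), array([0.45179093, 0.32083296, 0.019     ]))
side ((231.9569091796875, 253.15721130371094), (13.38418197631836, 14.710515975952148), array([0.63195001, 0.32086312, 0.019     ]))
lid [[ 0.6319  0.1529  0.068 ]
 [ 0.4811  0.1408  0.068 ]
 [ 0.502  -0.1307  0.068 ]
 [ 0.6564 -0.1174  0.068 ]]
[0.15125875 0.27226565 0.15497192 0.27147457] [0.56783847 0.01140042 0.068     ]
mat [[0.6757 0.2461 0.003 ]
 [0.3972 0.2514 0.003 ]
 [0.4011 0.3879 0.003 ]
 [0.6788 0.3826 0.003 ]]
[0.27853349 0.1365187  0.27768029 0.13652984] [0.53820141 0.31699941 0.003     ]
latch [0.44858146 0.00148938 0.048     ] [0.44936726 0.00592167 0.048     ]
dial [ 0.5772784 -0.1734448  0.052    ] [ 0.58285928 -0.17875602  0.055     ]
```

```bash
cat >> h.py <<'E'
YAW=.076; MO=np.array([.567,.0105,0])
def M(x,y,z=0): # machine -> world (m)
    c,s=np.cos(YAW),np.sin(YAW); return MO+np.array([c*x-s*y,s*x+c*y,z])
def Rd(phi): # tool down, jaw dir phi
    c,s=np.cos(phi),np.sin(phi); return np.array([[0,c,s],[0,s,-c],[-1,0,0]])
def cur():
    o=r.get_obs(); return o,np.array(o["tcp_pos"]),R.from_rotvec(o["orientation"]).as_matrix()
def rel(p,phi=None):
    """print rows [shift mm, turn] from the present pose for world targets"""
    o,p0,R0=cur()
    Rt=R0 if phi is None else Rd(phi)
    d=R0.T@(np.array(p)-p0)*1000; w=R.from_matrix(R0.T@Rt).as_rotvec()
    return d.round(1).tolist(),w.round(3).tolist()
def st():
    o,p,Rm=cur(); print("t",round(o["clock"],2),"tcp",p.round(4),"x",Rm[:,0].round(3),"jaw",round(float(np.arctan2(Rm[1,1],Rm[0,1])),3),"F",np.round(o["contact_force"],1),"w",round(o["grip_width"],4),"q",np.round(o["joints"],2))
E
python3 - <<'E'
from h import *
st()
f=grab_frame("top"); save(f,"t2.png",(295,160,340,215),10)
for phi in(np.pi/2+YAW,-np.pi/2+YAW): print(rel(M(-.123,0,.15),phi), M(-.123,0,.15))
for n,X in dict(dial=M(0,-.188,.060),dialg=M(0,-.188,.052),pad=M(-.119,0,.048)).items(): print(n,proj(f,X))
E
```

```text
t 2.2 tcp [0.1792 0.6508 0.2313] x [-0.  0. -1.] jaw 1.302 F [ 0.6 -0.1  0.1] w 0.0854 q [-1.41  0.48  0.02  1.56 -0.01  1.11 -0.08]
([81.3, -555.9, 428.1], [-0.345, 0.0, 0.0]) [0.44435505 0.001161   0.15      ]
([81.3, -555.9, 428.1], [2.797, 0.0, -0.0]) [0.44435505 0.001161   0.15      ]
dial [318.18814071 185.24716508]
dialg [317.81720641 185.74181914]
pad [267.10724455 223.41863811]
```

View pics/t2.png

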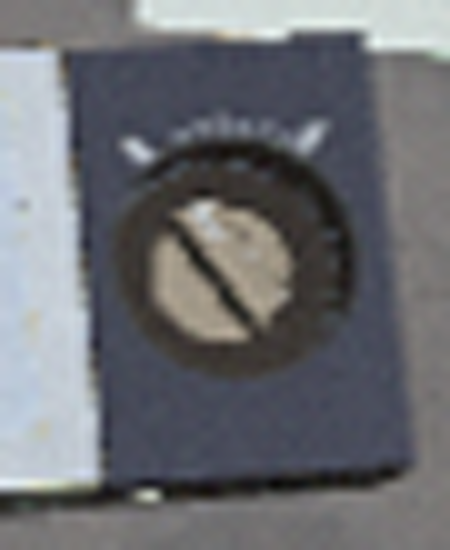

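Run:
```python
from h import *
for p in((.46,.30,.2),M(-.123,0,.13)): print(rel(p,np.pi/2+YAW))
```

```text
([31.3, -263.6, 363.8], [-0.345, 0.0, 0.0])
([101.3, -555.9, 428.1], [-0.345, 0.0, 0.0])
```

apply_moves --pt "0 10 -132 182 -0.17 0 0" --pt "0 31 -263 364 -0.345 0 0" --pt "0 31 -263 364 -0.345 0 0" --pt "0 31 -263 364 -0.345 0 0" --pt "0 31 -263 364 -0.345 0 0" --pt "0 31 -263 364 -0.345 0 0" --pt "0 31 -263 364 -0.345 0 0" --pt "0 31 -263 364 -0.345 0 0" --pt "0 31 -263 364 -0.345 0 0" --pt "0 31 -263 364 -0.345 0 0" --pt "0 31 -263 364 -0.345 0 0" --pt "0 101 -556 428 -0.345 0 0" --pt "0 101 -556 428 -0.345 0 0" --pt "0 101 -556 428 -0.345 0 0" --pt "0 101 -556 428 -0.345 0 0" --pt "0 101 -556 428 -0.345 0 0" --pt "0 101 -556 428 -0.345 0 0" --pt "0 101 -556 428 -0.345 0 0" --pt "0 101 -556 428 -0.345 0 0" --pt "0 101 -556 428 -0.345 0 0"

```text
clock: 4.25
tcp_pos: [0.4448, 0.0033, 0.1306]
orientation: [-0.061, 1.569, 0.063]
contact_force: [0.1, 0.2, 0.1]
grip_width: 0.0003
```

Run:
```python
from h import *
st(); print(rel(M(-.123,0,.13),np.pi/2+YAW))
f=grab_frame("top"); save(f,"t3.png",(150,130,350,250),4)
f=grab_frame("side"); save(f,"s3.png",(200,120,330,240),5)
```

```text
t 4.25 tcp [0.4448 0.0033 0.1306] x [ 0.001  0.001 -1.   ] jaw 1.65 F [0.1 0.2 0.1] w 0.0003 q [-0.34  0.24  0.22  2.19 -0.08  0.71  1.58]
([0.6, -2.1, -0.6], [0.003, 0.001, -0.001])
```

View pics/s3.png

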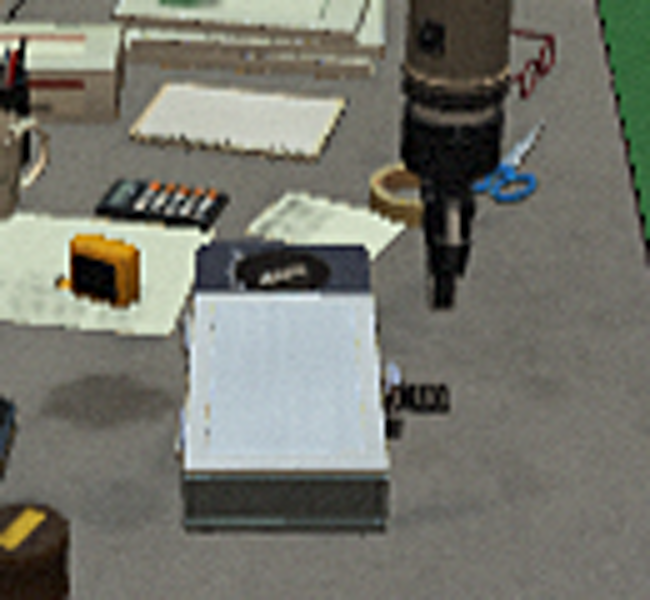

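apply_moves --pt "0 40 -2 0 0 0 0" --pt "0 70 -2 0 0 0 0" --pt "0 78 -2 0 0 0 0" --pt "0 82 -2 0 0 0 0" --pt "0 85 -2 0 0 0 0" --pt "0 88 -2 0 0 0 0" --pt "0 90 -2 0 0 0 0" --pt "0 90 -2 0 0 0 0" --pt "0 90 -2 0 0 0 0" --pt "0 90 -2 0 0 0 0"

```text
clock: 5.35
tcp_pos: [0.4415, -0.0004, 0.0411]
orientation: [-0.06, 1.575, 0.061]
contact_force: [-9.9, 1.4, 10.2]
grip_width: -0.0
```

Run:
```python
from h import *
st()
f=grab_frame("side"); save(f,"s4.png",(200,100,330,240),4)
```

```text
t 5.35 tcp [ 4.415e-01 -4.000e-04  4.110e-02] x [-0.005  0.001 -1.   ] jaw 1.648 F [-9.9  1.4 10.2] w -0.0 q [-0.29  0.41  0.18  2.25 -0.15  0.49  1.66]
```

View pics/s4.png

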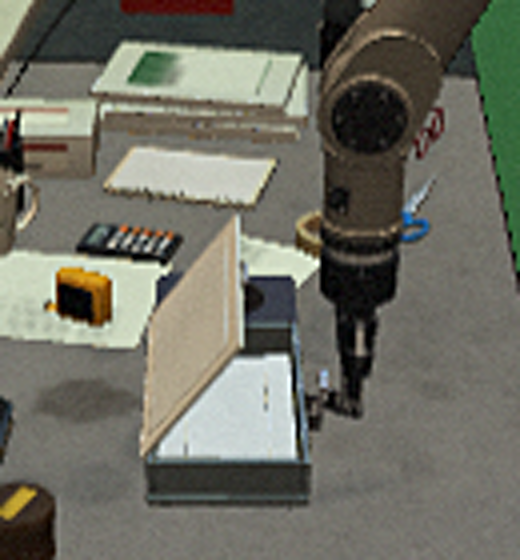

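apply_moves --pt "0 -40 0 0 0 0 0" --pt "0 -80 0 0 0 0 0" --pt "0 -110 0 0 0 0 0" --pt "85 -110 50 0 0 0 0" --pt "85 -110 100 10 0 0 0" --pt "85 -110 150 20 0 0 0" --pt "85 -110 200 30 0 0 0" --pt "85 -90 250 30 0 0 0" --pt "85 -80 300 34 0 0 0" --pt "85 -60 313 34 0 0 0" --pt "85 -60 313 34 0 0 0" --pt "85 -60 313 34 0 0 0"

```text
clock: 6.6
tcp_pos: [0.4546, 0.3137, 0.101]
orientation: [-0.06, 1.569, 0.06]
contact_force: [0.5, -0.8, 0.2]
grip_width: 0.0849
```

Run:
```python
from h import *
st()
for p in((.451,.314,.1),(.451,.314,.001)): print(rel(p,np.pi/2+YAW))
f=grab_frame("top"); save(f,"t5.png",(150,110,350,250),4)
for e in brights(f,[(166,165),(201,166),(196,238),(161,236)],.019): print("top",e)
f=grab_frame("side"); save(f,"s5.png",(200,150,330,290),4)
```

```text
t 6.6 tcp [0.4546 0.3137 0.101 ] x [ 0.001 -0.    -1.   ] jaw 1.648 F [ 0.5 -0.8  0.2] w 0.0849 q [-0.79  0.44  0.09  1.97 -0.06  0.73  0.98]
([1.0, 0.5, -3.6], [0.001, 0.001, 0.0])
([100.0, 0.5, -3.6], [0.001, 0.001, 0.0])
top ((179.61724853515625, 225.70083618164062), (12.325311660766602, 17.919525146484375), array([0.44259407, 0.3104904 , 0.019     ]))
top ((166.15773010253906, 236.78555297851562), (9.356779098510742, 41.47584533691406), array([0.40339582, 0.35609782, 0.019     ]))
top ((181.43551635742188, 174.10890197753906), (14.3306884765625, 15.553984642028809), array([0.63076197, 0.31250905, 0.019     ]))
```

View pics/s5.png

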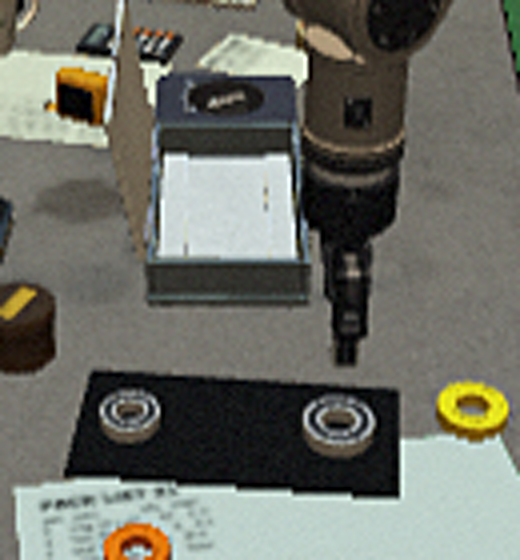

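View pics/t5.png

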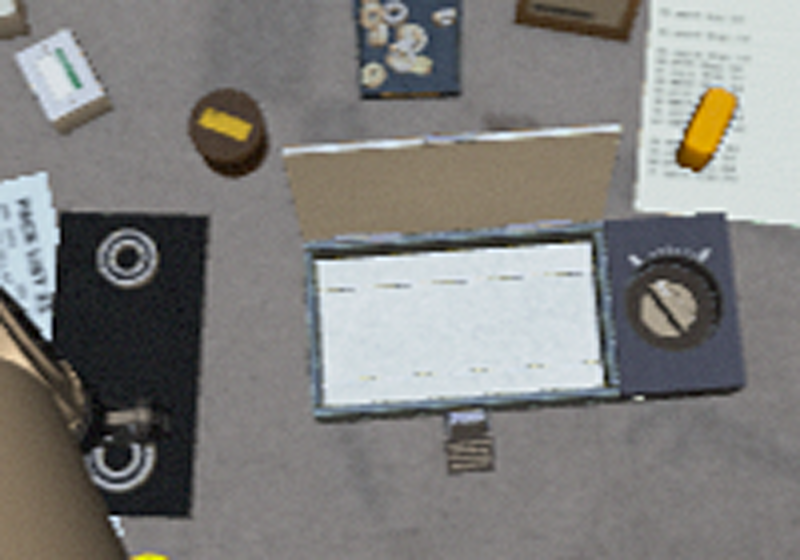

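apply_moves --pt "85 45 0 -3 0 0 0" --pt "85 85 0 -3.5 0 0 0" --pt "85 99 0 -3.5 0 0 0" --pt "85 99 0 -3.5 0 0 0" --pt "50 99 0 -3.5 0 0 0" --pt "50 99 0 -3.5 0 0 0" --pt "50 99 0 -3.5 0 0 0" --pt "50 99 0 -3.5 0 0 0" --pt "50 99 0 -3.5 0 0 0" --pt "50 85 0 -3.5 0 0 0" --pt "50 50 0 -3.5 0 0 0" --pt "50 0 0 -3.5 0 0 0" --pt "50 0 0 -3.5 0 0 0" --force 45

```text
clock: 8.0
tcp_pos: [0.455, 0.3164, 0.108]
orientation: [-0.053, 1.56, 0.066]
contact_force: [0.4, 0.5, -1.1]
grip_width: 0.0595
```

Run:
```python
from h import *
st()
print(M(0,.06), [rel(p,np.pi/2+YAW) for p in (M(0,.06,.12),M(0,.06,.020))])
f=grab_frame("side"); save(f,"s6.png",(200,150,330,290),4)
```

```text
t 8.0 tcp [0.455  0.3164 0.108 ] x [ 0.01   0.009 -1.   ] jaw 1.646 F [ 0.4  0.5 -1.1] w 0.0595 q [-0.8   0.43  0.1   1.97 -0.06  0.73  0.98]
[0.56244439 0.0703268  0.        ] [([-13.0, -253.4, 88.7], [-0.0, 0.01, -0.008]), ([86.9, -254.2, 87.7], [-0.0, 0.01, -0.008])]
```

View pics/s6.png

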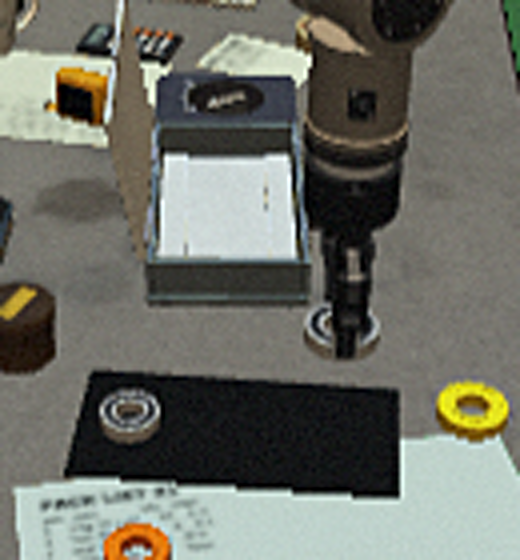

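apply_moves --pt "50 -15 -50 20 0 0 0" --pt "50 -15 -100 40 0 0 0" --pt "50 -15 -150 60 0 0 0" --pt "50 -15 -200 80 0 0 0" --pt "50 -15 -240 88 0 0 0" --pt "50 -13 -254 88 0 0 0" --pt "50 -13 -254 88 0 0 0" --pt "50 -13 -254 88 0 0 0" --pt "50 -13 -254 88 0 0 0"

```text
clock: 8.95
tcp_pos: [0.5575, 0.0686, 0.1132]
orientation: [-0.061, 1.571, 0.062]
contact_force: [0.3, 0.3, -1.7]
grip_width: 0.0596
```

Run:
```python
from h import *
st()
print([rel(p,np.pi/2+YAW) for p in (M(0,.06,.12),M(0,.06,.019))])
f=grab_frame("side"); save(f,"s7.png",(200,150,330,290),4)
f=grab_frame("top"); save(f,"t7.png",(150,110,350,250),4)
```

```text
t 8.95 tcp [0.5575 0.0686 0.1132] x [-0.001  0.001 -1.   ] jaw 1.649 F [ 0.3  0.3 -1.7] w 0.0596 q [-0.35  0.44  0.15  1.94 -0.09  0.77  1.5 ]
[([-6.8, 1.4, 5.1], [0.002, -0.001, -0.001]), ([94.2, 1.3, 5.2], [0.002, -0.001, -0.001])]
```

View pics/s7.png

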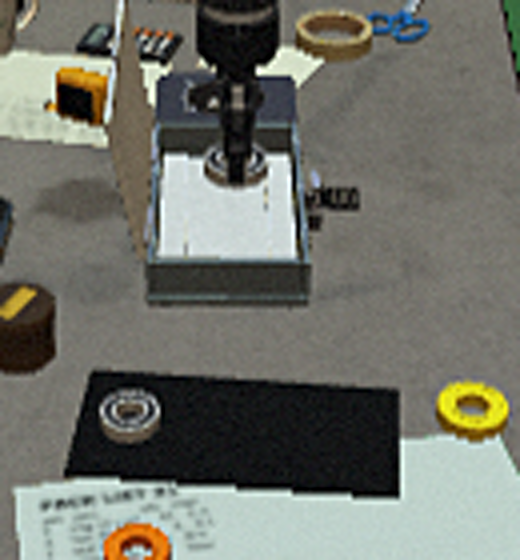

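View pics/t7.png

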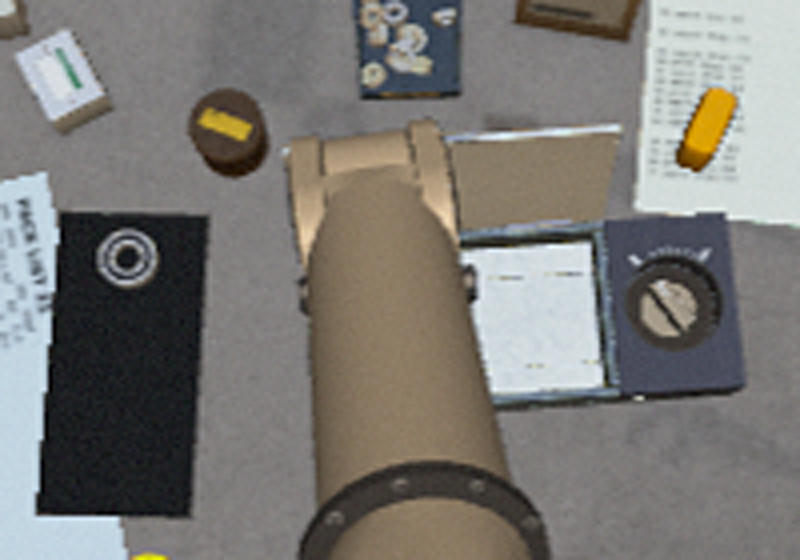

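apply_moves --pt "50 30 1 5 0 0 0" --pt "50 60 1 5 0 0 0" --pt "50 80 1 5 0 0 0" --pt "50 88 1 5 0 0 0" --pt "50 92 1 5 0 0 0" --pt "50 94 1 5 0 0 0" --pt "50 94 1 5 0 0 0" --pt "50 94 1 5 0 0 0"

```text
clock: 9.85
tcp_pos: [0.5636, 0.0685, 0.0202]
orientation: [-0.06, 1.568, 0.06]
contact_force: [0.2, -0.2, -2.2]
grip_width: 0.0597
```

Run:
```python
from h import *
st()
f=grab_frame("side"); save(f,"s8.png",(220,150,300,230),6)
```

```text
t 9.85 tcp [0.5636 0.0685 0.0202] x [ 0.002  0.    -1.   ] jaw 1.647 F [ 0.2 -0.2 -2.2] w 0.0597 q [-0.32  0.59  0.12  1.97 -0.12  0.59  1.52]
```

View pics/s8.png

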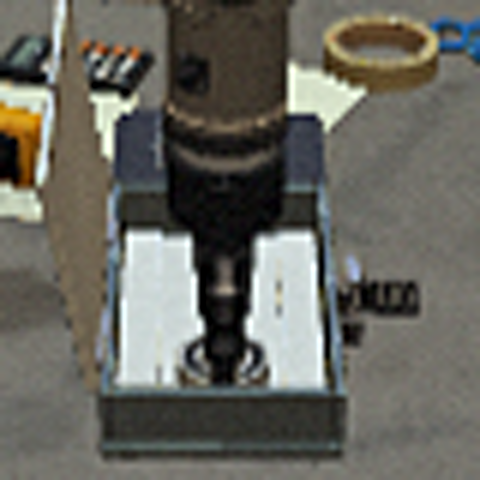

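apply_moves --pt "50 2 0 0 0 0 0" --pt "50 2 0 0 0 0 0" --pt "76 2 0 0 0 0 0" --pt "76 2 0 0 0 0 0" --pt "76 2 0 0 0 0 0" --pt "76 -15 0 0 0 0 0" --pt "76 -60 0 0 0 0 0" --pt "76 -100 0 0 0 0 0" --pt "85 -100 50 10 0 0 0" --pt "85 -100 100 20 0 0 0" --pt "85 -100 150 40 0 0 0" --pt "85 -100 200 60 0 0 0" --pt "85 -100 240 80 0 0 0" --pt "85 -80 240 80 0 0 0" --pt "85 -80 240 80 0 0 0" --pt "85 -80 240 80 0 0 0"

```text
clock: 11.5
tcp_pos: [0.624, 0.3121, 0.0985]
orientation: [-0.061, 1.572, 0.058]
contact_force: [0.4, -0.2, -0.5]
grip_width: 0.0853
```

Run:
```python
from h import *
st()
f=grab_frame("side"); save(f,"s9.png",(200,150,330,290),4)
for e in brights(f,[np.array([200,150])+np.array(p)/4 for p in[(95,376),(393,394),(392,490),(72,470)]],.019): print("side",e)
f=grab_frame("top"); save(f,"t9.png",(150,110,350,250),4)
for p in((.631,.314,.1),(.631,.314,.002)): print(rel(p,np.pi/2+YAW))
```

```text
t 11.5 tcp [0.624  0.3121 0.0985] x [-0.002 -0.002 -1.   ] jaw 1.646 F [ 0.4 -0.2 -0.5] w 0.0853 q [-0.64  0.65  0.13  1.6  -0.1   0.9   1.17]
side ((231.9839630126953, 253.20074462890625), (13.530949592590332, 14.671250343322754), array([0.63182971, 0.32108101, 0.019     ]))
([-0.1, 1.8, 6.2], [-0.002, 0.0, 0.001])
([97.9, 1.9, 6.2], [-0.002, 0.0, 0.001])
```

View pics/s9.png

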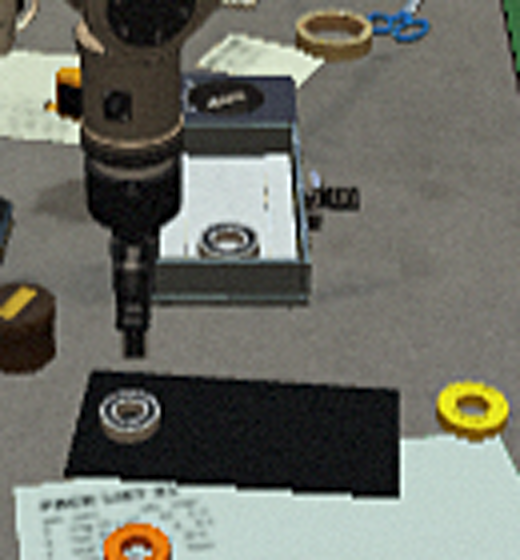

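View pics/t9.png

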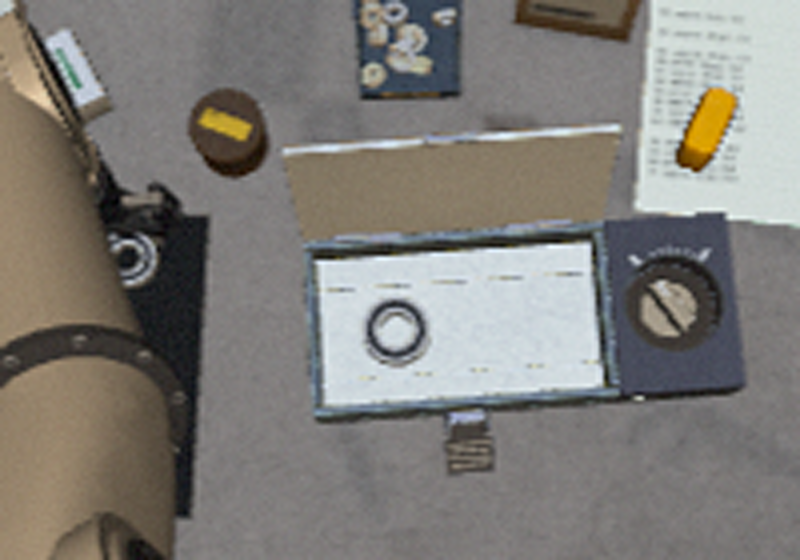

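apply_moves --pt "85 45 2 6 0 0 0" --pt "85 80 2 6.5 0 0 0" --pt "85 95 2 6.5 0 0 0" --pt "85 95 2 6.5 0 0 0" --pt "40 95 2 6.5 0 0 0" --pt "40 95 2 6.5 0 0 0" --pt "40 95 2 6.5 0 0 0" --pt "40 95 2 6.5 0 0 0" --pt "40 95 2 6.5 0 0 0" --pt "40 80 2 6.5 0 0 0" --pt "40 45 2 6.5 0 0 0" --pt "40 -20 2 6.5 0 0 0" --pt "40 -20 2 6.5 0 0 0" --pt "40 -20 2 6.5 0 0 0" --force 45

```text
clock: 13.0
tcp_pos: [0.6331, 0.3174, 0.1244]
orientation: [-0.057, 1.563, 0.063]
contact_force: [0.0, 0.5, -1.5]
grip_width: 0.0496
```

Run:
```python
from h import *
st()
print([rel(p,np.pi/2+YAW) for p in (M(0,-.055,.12),M(0,-.055,.019))])
f=grab_frame("side"); save(f,"s10.png",(200,150,330,290),4)
```

```text
t 13.0 tcp [0.6331 0.3174 0.1244] x [ 0.007  0.004 -1.   ] jaw 1.647 F [ 0.   0.5 -1.5] w 0.0496 q [-0.64  0.63  0.13  1.57 -0.1   0.94  1.17]
[([2.5, -356.0, -89.2], [0.0, 0.007, -0.004]), ([103.5, -356.4, -90.0], [0.0, 0.007, -0.004])]
```

View pics/s10.png

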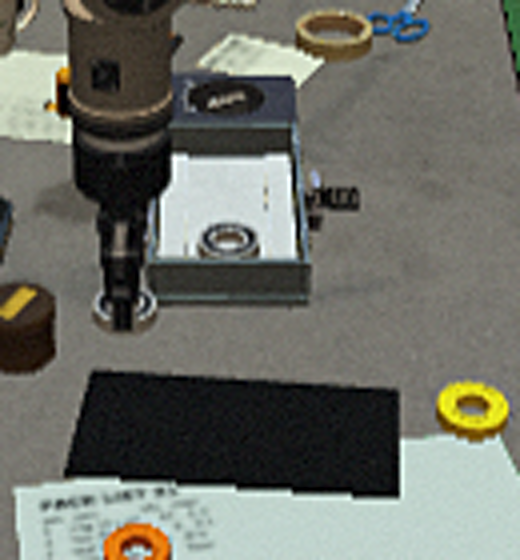

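apply_moves --pt "40 0 -20 -40 0 0 0" --pt "40 0 -50 -80 0 0 0" --pt "40 0 -90 -90 0 0 0" --pt "40 0 -140 -90 0 0 0" --pt "40 0 -190 -90 0 0 0" --pt "40 2 -240 -90 0 0 0" --pt "40 2 -290 -90 0 0 0" --pt "40 2 -340 -90 0 0 0" --pt "40 2 -356 -90 0 0 0" --pt "40 2 -356 -90 0 0 0" --pt "40 2 -356 -90 0 0 0" --pt "40 2 -356 -90 0 0 0"

```text
clock: 14.25
tcp_pos: [0.5675, -0.0435, 0.1164]
orientation: [-0.061, 1.572, 0.063]
contact_force: [0.5, -0.0, -0.4]
grip_width: 0.0493
```

Run:
```python
from h import *
st()
print([rel(p,np.pi/2+YAW) for p in (M(0,-.055,.12),M(0,-.055,.019))])
f=grab_frame("side"); save(f,"s11.png",(200,130,330,270),4)
```

```text
t 14.25 tcp [ 0.5675 -0.0435  0.1164] x [-0.002  0.001 -1.   ] jaw 1.65 F [ 0.5 -0.  -0.4] w 0.0493 q [-0.17  0.45  0.17  1.92 -0.11  0.78  1.71]
[([-3.6, -1.2, 3.6], [0.003, -0.002, -0.001]), ([97.4, -1.3, 3.7], [0.003, -0.002, -0.001])]
```

View pics/s11.png

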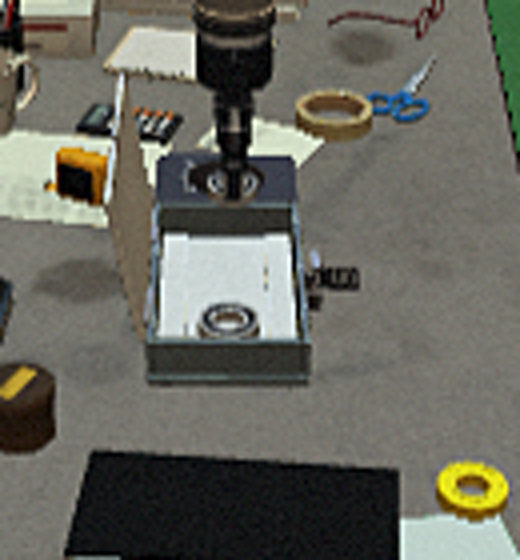

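apply_moves --pt "40 40 -1 3.5 0 0 0" --pt "40 75 -1 3.5 0 0 0" --pt "40 90 -1 3.5 0 0 0" --pt "40 95 -1 3.5 0 0 0" --pt "40 98 -1 3.5 0 0 0" --pt "40 98 -1 3.5 0 0 0" --pt "40 98 -1 3.5 0 0 0" --pt "66 98 -1 3.5 0 0 0" --pt "66 98 -1 3.5 0 0 0" --pt "66 98 -1 3.5 0 0 0" --pt "66 85 -1 3.5 0 0 0" --pt "66 40 -1 3.5 0 0 0" --pt "66 0 -1 3.5 0 0 0" --pt "0 -40 -1 3.5 0 0 0" --pt "0 -80 -40 3.5 0 0 0" --pt "0 -110 -80 3.5 0 0 0" --pt "0 -110 -130 3.5 0 0 0" --pt "0 -110 -150 3.5 0 0 0" --pt "0 -110 -150 3.5 0 0 0"

```text
clock: 16.2
tcp_pos: [0.5822, -0.2007, 0.2288]
orientation: [-0.056, 1.569, 0.051]
contact_force: [-0.1, 0.9, -1.1]
grip_width: -0.0001
```

Run:
```python
from h import *
st()
f=grab_frame("side"); save(f,"s12.png",(200,130,330,270),4)
f=grab_frame("top"); save(f,"t12.png",(150,110,350,250),4)
p=np.pi/2+YAW
for m in((.03,-.2,.27),(.15,-.2,.27),(.16,0,.27),(.16,0,.19),(.125,0,.19)): print(m,M(*m).round(3),rel(M(*m),p))
```

```text
t 16.2 tcp [ 0.5822 -0.2007  0.2288] x [ 0.001 -0.003 -1.   ] jaw 1.639 F [-0.1  0.9 -1.1] w -0.0001 q [ 0.03  0.39  0.26  1.72 -0.11  1.05  1.97]
(0.03, -0.2, 0.27) [ 0.612 -0.187  0.27 ] ([-42.2, 6.3, 29.8], [-0.001, 0.0, -0.0])
(0.15, -0.2, 0.27) [ 0.732 -0.178  0.27 ] ([-42.2, 6.5, 149.8], [-0.001, 0.0, -0.0])
(0.16, 0, 0.27) [0.727 0.023 0.27 ] ([-42.1, 206.5, 159.6], [-0.001, 0.0, -0.0])
(0.16, 0, 0.19) [0.727 0.023 0.19 ] ([37.9, 206.4, 159.6], [-0.001, 0.0, -0.0])
(0.125, 0, 0.19) [0.692 0.02  0.19 ] ([37.9, 206.4, 124.6], [-0.001, 0.0, -0.0])
```

View pics/s12.png

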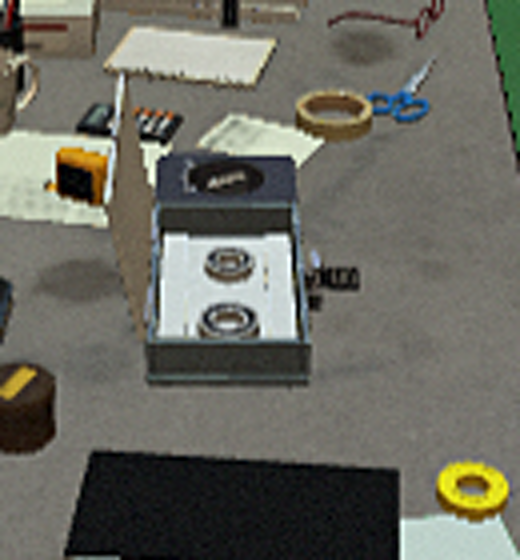

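View pics/t12.png

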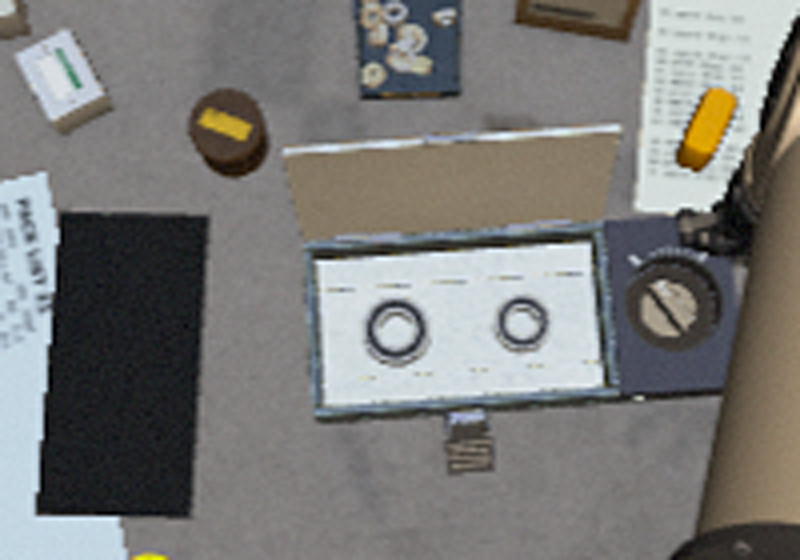

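apply_moves --pt "0 -42 6 30 0 0 0" --pt "0 -45 6 75 0 0 0" --pt "0 -45 6 120 0 0 0" --pt "0 -45 40 160 0 0 0" --pt "0 -45 80 165 0 0 0" --pt "0 -45 125 165 0 0 0" --pt "0 -45 170 165 0 0 0" --pt "0 -45 206 165 0 0 0" --pt "0 -45 206 165 0 0 0" --pt "0 -45 206 165 0 0 0" --pt "0 0 206 163 0 0 0" --pt "0 30 206 163 0 0 0" --pt "0 38 206 160 0 0 0" --pt "0 38 206 160 0 0 0"

```text
clock: 17.7
tcp_pos: [0.7257, 0.0217, 0.1882]
orientation: [-0.059, 1.573, 0.059]
contact_force: [-0.2, -0.1, 1.0]
grip_width: -0.0003
```

Run:
```python
from h import *
st()
f=grab_frame("side"); save(f,"s13.png",(170,60,330,230),4)
p=np.pi/2+YAW
# lid path: contact radius rr, fingertip half width 11mm
for th in (1.7,1.57,1.4,1.2,1.0,.8,.6,.4,.25,.12,.05,0,-.03):
    rr=.125 if th>1.3 else .14
    n=np.array([np.sin(th),np.cos(th)]); t=np.array([-np.cos(th),np.sin(th)])
    c=np.array([.078,.060])+rr*t+.008*n   # point on outer face
    if th>1.3: q=c+[.011,-.015]
    else: q=c+[.011*np.sin(th)+.0,0.0]
    print(th,q.round(3),rel(M(q[0],0,q[1]),p)[0])
```

```text
t 17.7 tcp [0.7257 0.0217 0.1882] x [-0.003 -0.001 -1.   ] jaw 1.646 F [-0.2 -0.1  1. ] w -0.0003 q [-0.25  0.61  0.21  1.46 -0.13  1.09  1.63]
1.7 [0.113 0.168] [22.2, 0.8, -47.4]
1.57 [0.097 0.17 ] [20.1, 0.8, -63.6]
1.4 [0.076 0.17 ] [20.6, 0.8, -84.8]
1.2 [0.045 0.193] [-3.3, 0.7, -115.5]
1.0 [0.018 0.182] [8.0, 0.7, -142.1]
0.8 [-0.006  0.166] [24.1, 0.7, -166.4]
0.6 [-0.027  0.146] [44.4, 0.7, -187.3]
0.4 [-0.044  0.122] [68.2, 0.7, -204.0]
0.25 [-0.053  0.102] [87.7, 0.7, -213.4]
0.12 [-0.059  0.085] [105.4, 0.7, -219.2]
0.05 [-0.061  0.075] [115.1, 0.7, -221.4]
0 [-0.062  0.068] [122.1, 0.7, -222.5]
-0.03 [-0.063  0.064] [126.3, 0.7, -223.0]
```

View pics/s13.png

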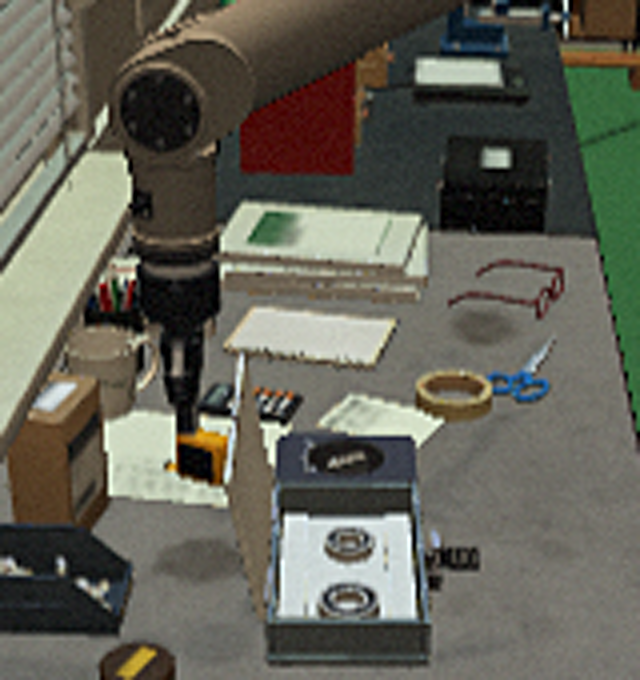

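apply_moves --pt "0 0 1 -30 0 0 0" --pt "0 0 1 -48 0 0 0" --pt "0 0 1 -64 0 0 0" --pt "0 -2 1 -85 0 0 0" --pt "0 -3 1 -100 0 0 0" --pt "0 -3 1 -116 0 0 0" --pt "0 3 1 -130 0 0 0" --pt "0 9 1 -142 0 0 0" --pt "0 16 1 -155 0 0 0" --pt "0 24 1 -166 0 0 0" --pt "0 34 1 -177 0 0 0" --pt "0 44 1 -187 0 0 0" --pt "0 56 1 -196 0 0 0" --pt "0 68 1 -204 0 0 0" --pt "0 78 1 -209 0 0 0" --pt "0 88 1 -213 0 0 0" --pt "0 97 1 -216 0 0 0" --pt "0 105 1 -219 0 0 0" --pt "0 110 1 -220 0 0 0" --pt "0 110 1 -220 0 0 0"

```text
clock: 19.75
tcp_pos: [0.5068, 0.0069, 0.0785]
orientation: [-0.06, 1.572, 0.06]
contact_force: [0.3, 0.3, 1.1]
grip_width: 0.0002
```

Run:
```python
from h import *
st()
f=grab_frame("side"); save(f,"s14.png",(200,110,320,230),5)
print(rel(M(-.062,0,.068),np.pi/2+YAW))
```

```text
t 19.75 tcp [0.5068 0.0069 0.0785] x [-0.002 -0.    -1.   ] jaw 1.647 F [0.3 0.3 1.1] w 0.0002 q [-0.28  0.42  0.17  2.09 -0.12  0.64  1.62]
([10.9, -0.9, -1.8], [0.0, -0.002, 0.0])
```

View pics/s14.png

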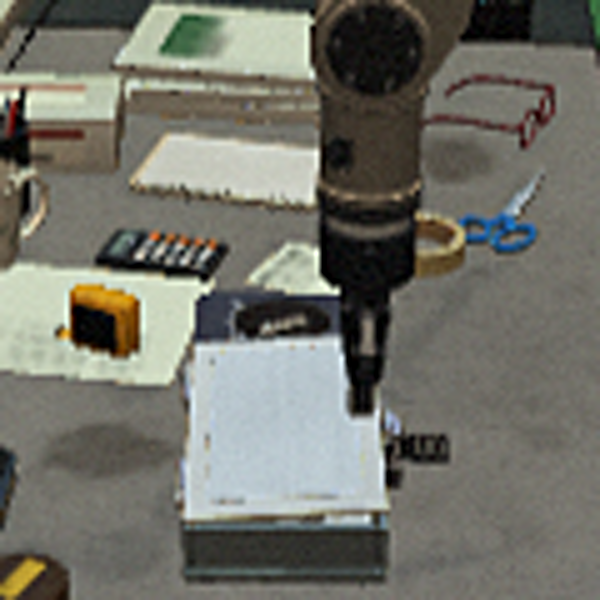

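Lid nearly shut under the closed fingers. Press it through the latch.

apply_moves --pt "0 5 -1 -2 0 0 0" --pt "0 9 -1 -2 0 0 0" --pt "0 12 -1 -2 0 0 0" --pt "0 14 -1 -2 0 0 0" --pt "0 14 -1 -2 0 0 0"

```text
clock: 20.3
tcp_pos: [0.5065, 0.0061, 0.0658]
orientation: [-0.06, 1.568, 0.06]
contact_force: [-0.9, 1.5, 9.1]
grip_width: 0.0003
```

Run:
```python
from h import *
st()
```

```text
t 20.3 tcp [0.5065 0.0061 0.0658] x [ 0.002  0.001 -1.   ] jaw 1.647 F [-0.9  1.5  9.1] w 0.0003 q [-0.27  0.44  0.17  2.1  -0.12  0.61  1.63]
```

apply_moves --pt "0 0 -1 0 0 0 0" --pt "0 -30 -1 0 0 0 0" --pt "0 -70 -40 0 0 0 0" --pt "0 -70 -80 -20 0 0 0" --pt "0 -70 -80 -40 0 0 0" --pt "0 -70 -80 -40 0 0 0"

```text
clock: 20.9
tcp_pos: [0.4687, -0.079, 0.1349]
orientation: [-0.057, 1.573, 0.057]
contact_force: [-1.3, 1.0, 0.3]
grip_width: -0.0002
```

Run:
```python
from h import *
st()
f=grab_frame("side"); save(f,"s15.png",(200,130,320,250),5)
f=grab_frame("top"); save(f,"t15.png",(295,150,345,205),10)
```

```text
t 20.9 tcp [ 0.4687 -0.079   0.1349] x [-0.003 -0.    -1.   ] jaw 1.643 F [-1.3  1.   0.3] w -0.0002 q [-0.15  0.28  0.22  2.12 -0.09  0.75  1.77]
```

View pics/s15.png

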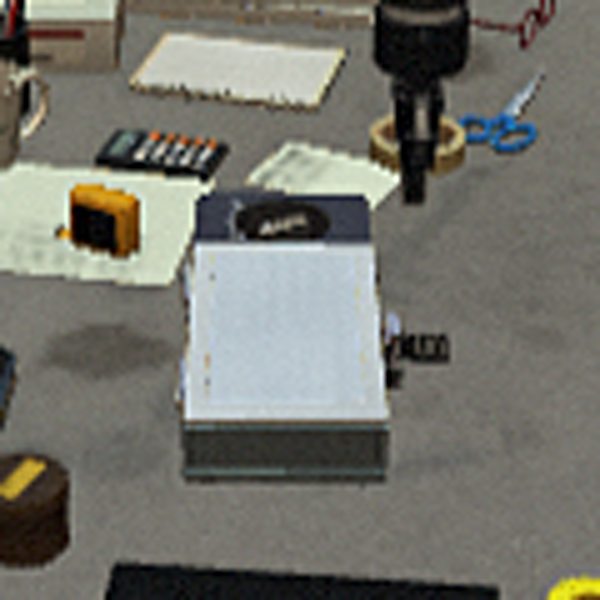

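View pics/t15.png

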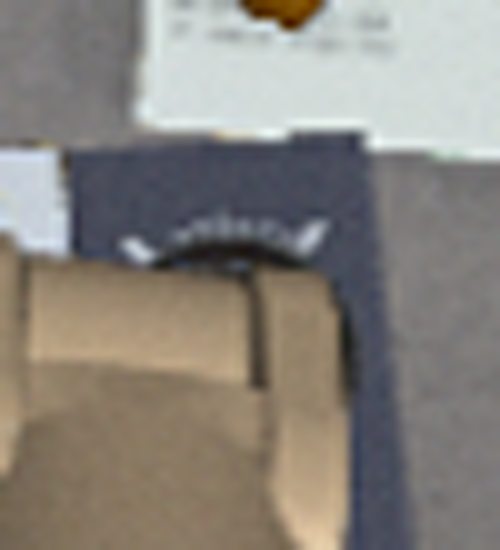

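Run:
```python
from h import *
for z in(.12,.037): print(rel(M(0,-.188,z),2.237))
```

```text
([15.0, -108.2, 101.8], [-0.59, -0.0, -0.0])
([98.0, -108.2, 101.8], [-0.59, -0.0, -0.0])
```

apply_moves --pt "36 0 -54 50 -0.15 0 0" --pt "36 0 -108 102 -0.3 0 0" --pt "36 5 -108 102 -0.45 0 0" --pt "36 10 -108 102 -0.59 0 0" --pt "36 15 -108 102 -0.59 0 0" --pt "36 15 -108 102 -0.59 0 0" --pt "36 15 -108 102 -0.59 0 0" --pt "36 15 -108 102 -0.59 0 0"

```text
clock: 21.8
tcp_pos: [0.5816, -0.1758, 0.1206]
orientation: [-0.521, 1.507, 0.522]
contact_force: [0.2, -0.0, -1.4]
grip_width: 0.0361
```

Run:
```python
from h import *
st(); 
for z in(.12,.037): print(rel(M(0,-.188,z),2.237))
f=grab_frame("side"); save(f,"s16.png",(220,120,300,200),7)
```

```text
t 21.8 tcp [ 0.5816 -0.1758  0.1206] x [ 0.  0. -1.] jaw 2.237 F [ 0.2 -0.  -1.4] w 0.0361 q [ 0.11  0.49  0.11  1.83 -0.07  0.83  2.49]
([0.6, -0.7, -1.0], [-0.0, 0.0, -0.0])
([83.6, -0.7, -1.0], [-0.0, 0.0, -0.0])
```

View pics/s16.png

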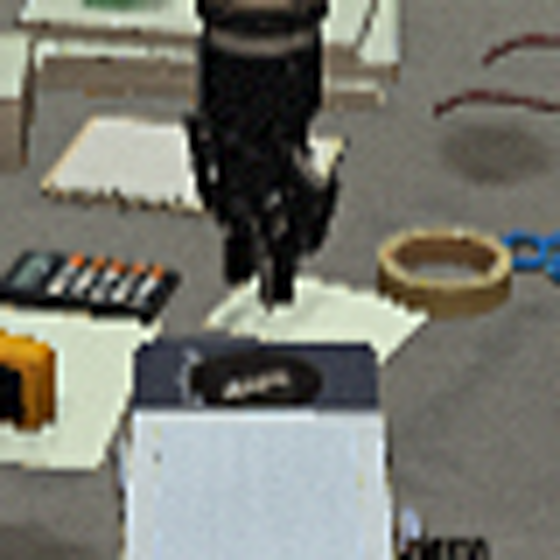

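apply_moves --pt "36 40 -1 -1 0 0 0" --pt "36 62 -1 -1 0 0 0" --pt "36 74 -1 -1 0 0 0" --pt "36 80 -1 -1 0 0 0" --pt "36 83 -1 -1 0 0 0" --pt "36 83 -1 -1 0 0 0"

```text
clock: 22.45
tcp_pos: [0.582, -0.1785, 0.0379]
orientation: [-0.522, 1.506, 0.521]
contact_force: [-0.0, 0.4, 0.0]
grip_width: 0.036
```

Run:
```python
from h import *
st(); 
f=grab_frame("side"); save(f,"s17.png",(220,120,300,200),7)
```

```text
t 22.45 tcp [ 0.582  -0.1785  0.0379] x [ 0.001 -0.    -1.   ] jaw 2.237 F [-0.   0.4  0. ] w 0.036 q [ 0.13  0.61  0.09  1.86 -0.09  0.67  2.51]
```

View pics/s17.png

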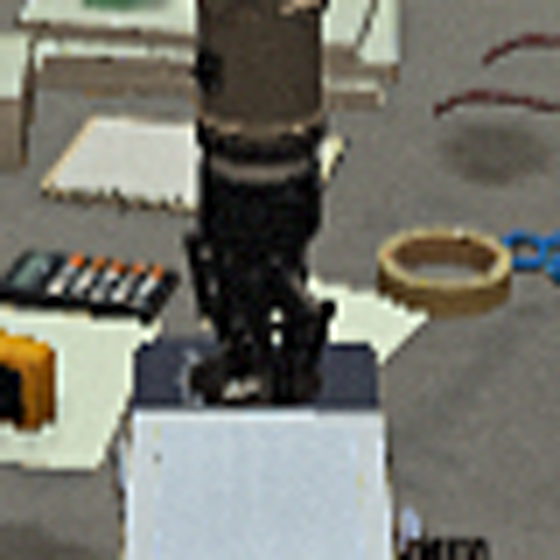

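apply_moves --pt "5 0 0 0 0 0 0" --pt "5 0 0 0 0 0 0" --pt "5 0 0 0 0 0 0" --pt "5 0 0 0 0 0 0" --pt "5 0 0 0 0 0 0" --force 30

```text
clock: 23.0
tcp_pos: [0.5807, -0.177, 0.0382]
orientation: [-0.52, 1.508, 0.524]
contact_force: [-5.4, 4.1, 8.6]
grip_width: 0.0135
```

Run:
```python
from h import *
st(); print(r.get_obs()["moment"])
```

```text
t 23.0 tcp [ 0.5807 -0.177   0.0382] x [-0.002  0.002 -1.   ] jaw 2.238 F [-5.4  4.1  8.6] w 0.0135 q [ 0.12  0.61  0.09  1.86 -0.09  0.68  2.51]
[0.8351537  1.00521772 0.00177137]
```

apply_moves --pt "5 0 0 0 -0.02 0 0" --pt "5 0 0 0 -0.03 0 0" --pt "5 0 0 0 -0.03 0 0"

```text
clock: 23.3
tcp_pos: [0.5807, -0.1771, 0.0382]
orientation: [-0.544, 1.502, 0.547]
contact_force: [-4.7, 4.3, 8.2]
grip_width: 0.0134
```

Run:
```python
from h import *
st(); print(r.get_obs()["moment"])
```

```text
t 23.3 tcp [ 0.5807 -0.1771  0.0382] x [-0.002  0.002 -1.   ] jaw 2.268 F [-4.7  4.3  8.2] w 0.0134 q [ 0.13  0.61  0.08  1.86 -0.08  0.68  2.53]
[0.73901701 0.97568605 0.05409815]
```

apply_moves --pt "5 0 0 0 -0.02 0 0" --pt "5 0 0 0 -0.03 0 0" --pt "5 0 0 0 -0.03 0 0"

```text
clock: 23.6
tcp_pos: [0.5808, -0.1771, 0.0382]
orientation: [-0.567, 1.496, 0.57]
contact_force: [-3.8, 4.2, 7.2]
grip_width: 0.0132
```

Run:
```python
from h import *
st(); print(r.get_obs()["moment"])
```

```text
t 23.6 tcp [ 0.5808 -0.1771  0.0382] x [-0.001  0.002 -1.   ] jaw 2.298 F [-3.8  4.2  7.2] w 0.0132 q [ 0.14  0.61  0.08  1.86 -0.07  0.68  2.55]
[0.78179553 0.96978846 0.02834908]
```

apply_moves --pt "5 0 0 0 -0.02 0 0" --pt "5 0 0 0 -0.03 0 0" --pt "5 0 0 0 -0.03 0 0"

```text
clock: 23.9
tcp_pos: [0.5807, -0.1771, 0.0381]
orientation: [-0.588, 1.489, 0.592]
contact_force: [-5.3, 3.3, 7.9]
grip_width: 0.0134
```

Run:
```python
from h import *
st(); print(r.get_obs()["moment"])
```

```text
t 23.9 tcp [ 0.5807 -0.1771  0.0381] x [-0.001  0.002 -1.   ] jaw 2.326 F [-5.3  3.3  7.9] w 0.0134 q [ 0.14  0.61  0.07  1.86 -0.07  0.68  2.58]
[ 0.81946759  0.9114103  -0.66484632]
```

apply_moves --pt "5 0 0 0 0.12 0 0" --pt "5 0 0 0 0.24 0 0" --pt "5 0 0 0 0.36 0 0" --pt "5 0 0 0 0.48 0 0" --pt "5 0 0 0 0.6 0 0" --pt "5 0 0 0 0.72 0 0" --pt "5 0 0 0 0.84 0 0" --pt "5 0 0 0 0.96 0 0" --pt "5 0 0 0 1.08 0 0" --pt "5 0 0 0 1.18 0 0" --pt "5 0 0 0 1.26 0 0" --pt "5 0 0 0 1.3 0 0" --pt "5 0 0 0 1.315 0 0" --pt "5 0 0 0 1.315 0 0" --pt "5 0 0 0 1.315 0 0"

```text
clock: 25.4
tcp_pos: [0.5805, -0.1742, 0.0381]
orientation: [0.44, 1.531, -0.432]
contact_force: [-6.9, 11.0, 12.8]
grip_width: 0.0133
```

Run:
```python
from h import *
st(); print(r.get_obs()["moment"])
```

```text
t 25.4 tcp [ 0.5805 -0.1742  0.0381] x [-0.003  0.006 -1.   ] jaw 1.014 F [-6.9 11.  12.8] w 0.0133 q [-0.11  0.64  0.41  1.88 -0.39  0.7   1.54]
[ 2.11422576  1.52510376 -0.02412869]
```

apply_moves --pt "36 0 0 0 0 0 0" --pt "36 0 0 0 0 0 0" --pt "36 0 0 0 0 0 0" --pt "36 -10 0 0 0 0 0" --pt "36 -40 0 0 0 0 0" --pt "36 -80 0 0 0 0 0" --pt "36 -100 0 -50 0 0 0" --pt "36 -100 0 -100 0 0 0" --pt "36 -100 80 -100 0 0 0" --pt "36 -100 140 -100 0 0 0" --pt "36 -100 180 -100 0 0 0" --pt "36 -100 180 -100 0 0 0" --pt "36 -100 180 -100 0 0 0"

```text
clock: 26.7
tcp_pos: [0.5946, 0.0331, 0.1378]
orientation: [0.434, 1.526, -0.43]
contact_force: [-0.3, 0.4, -0.1]
grip_width: 0.0359
```

Run:
```python
from h import *
st(); 
f=grab_frame("top"); save(f,"t18.png",(295,160,340,215),10)
```

```text
t 26.7 tcp [0.5946 0.0331 0.1378] x [ 0.002  0.002 -1.   ] jaw 1.02 F [-0.3  0.4 -0.1] w 0.0359 q [-0.51  0.48  0.47  1.86 -0.29  0.86  1.12]
```

View pics/t18.png

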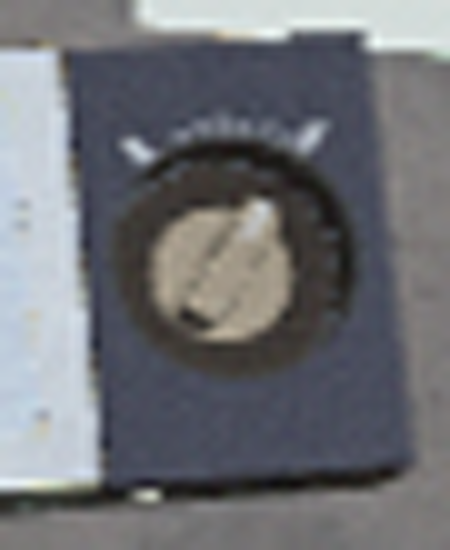

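Run:
```python
from h import *
f=grab_frame("top"); c0,r0=300,165; S=14
im=cv2.resize(f["pixels"][r0:r0+35,c0:c0+35],None,fx=S,fy=S,interpolation=cv2.INTER_CUBIC)[:,:,::-1].copy()
tiles=[]
C=M(0,-.188)
# grey profile fit: light pixels of pointer
for d in(1.2,1.3,1.4):
    a=.74-d; t=im.copy()
    u=np.array([np.cos(a),np.sin(a)]); n=np.array([-u[1],u[0]])
    pts=[]
    for s,w in((24,7),(24,-7),(-24,-7),(-24,7)):
        X=np.r_[C[:2]+(s*u+w*n)/1000,.057]; pts.append((proj(f,X)-[c0,r0]+.5)*S)
    cv2.polylines(t,[np.int32(pts)],True,(0,0,255),1); tiles.append(t[80:430,60:430])
cv2.imwrite("pics/t19.png",cv2.resize(np.hstack(tiles),(800,252)))
```

```text
(no output)
```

View pics/t19.png

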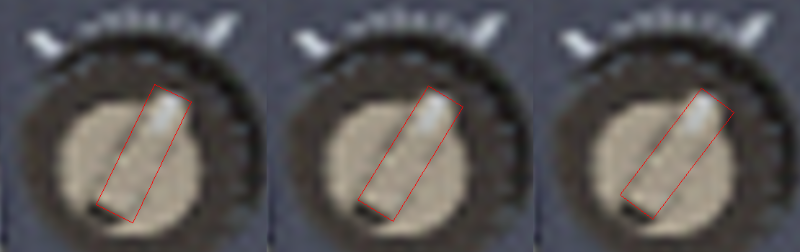

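Run:
```python
from h import *
st()
for z in(.12,.038): print(rel(M(0,-.188,z),1.012))
```

```text
t 26.8 tcp [0.5923 0.0273 0.1376] x [ 0.    -0.001 -1.   ] jaw 1.013 F [-0.4 -0.2 -0.5] w 0.0362 q [-0.51  0.48  0.48  1.87 -0.28  0.86  1.12]
([17.7, -179.1, 98.7], [0.001, 0.001, 0.0])
([99.7, -179.1, 98.7], [0.001, 0.001, 0.0])
```

apply_moves --pt "36 0 -50 20 0 0 0" --pt "36 0 -100 50 0 0 0" --pt "36 0 -150 80 0 0 0" --pt "36 15 -179 99 0 0 0" --pt "36 18 -179 99 0 0 0" --pt "36 18 -179 99 0 0 0" --pt "36 18 -179 99 0 0 0" --pt "36 18 -179 99 0 0 0"

```text
clock: 27.6
tcp_pos: [0.5815, -0.1753, 0.1196]
orientation: [0.437, 1.526, -0.435]
contact_force: [0.5, 0.7, 0.2]
grip_width: 0.036
```

Run:
```python
from h import *
st()
for z in(.12,.038): print(rel(M(0,-.188,z),1.012))
```

```text
t 27.6 tcp [ 0.5815 -0.1753  0.1196] x [ 0.     0.001 -1.   ] jaw 1.014 F [0.5 0.7 0.2] w 0.036 q [-0.16  0.53  0.48  1.85 -0.32  0.84  1.49]
([-0.4, -1.5, 0.7], [0.002, -0.0, -0.001])
([81.6, -1.6, 0.7], [0.002, -0.0, -0.001])
```

apply_moves --pt "36 40 -1 0.5 0 0 0" --pt "36 62 -1 0.5 0 0 0" --pt "36 74 -1 0.5 0 0 0" --pt "36 81 -1 0.5 0 0 0" --pt "36 81 -1 0.5 0 0 0" --pt "5 81 -1 0.5 0 0 0" --pt "5 81 -1 0.5 0 0 0" --pt "5 81 -1 0.5 0 0 0" --pt "5 81 -1 0.5 0 0 0" --pt "5 81 -1 0.5 0 0 0" --force 30

```text
clock: 28.6
tcp_pos: [0.5833, -0.176, 0.0397]
orientation: [0.439, 1.523, -0.434]
contact_force: [2.8, 5.0, 1.6]
grip_width: 0.0133
```

Run:
```python
from h import *
st();print(r.get_obs()["moment"])
```

```text
t 28.6 tcp [ 0.5833 -0.176   0.0397] x [ 0.004  0.002 -1.   ] jaw 1.014 F [2.8 5.  1.6] w 0.0133 q [-0.11  0.64  0.41  1.88 -0.39  0.7   1.54]
[ 0.92812572 -0.4656784  -0.07424872]
```

apply_moves --pt "5 0 0 0 -0.12 0 0" --pt "5 0 0 0 -0.24 0 0" --pt "5 0 0 0 -0.36 0 0" --pt "5 0 0 0 -0.48 0 0" --pt "5 0 0 0 -0.6 0 0" --pt "5 0 0 0 -0.72 0 0" --pt "5 0 0 0 -0.84 0 0" --pt "5 0 0 0 -0.96 0 0" --pt "5 0 0 0 -1.08 0 0" --pt "5 0 0 0 -1.18 0 0" --pt "5 0 0 0 -1.26 0 0" --pt "5 0 0 0 -1.29 0 0" --pt "5 0 0 0 -1.31 0 0" --pt "5 0 0 0 -1.32 0 0" --pt "5 0 0 0 -1.32 0 0"

```text
clock: 30.1
tcp_pos: [0.5833, -0.1749, 0.0397]
orientation: [-0.594, 1.483, 0.596]
contact_force: [2.2, 7.7, 0.6]
grip_width: 0.0126
```

Run:
```python
from h import *
st();print(r.get_obs()["moment"])
```

```text
t 30.1 tcp [ 0.5833 -0.1749  0.0397] x [ 0.004  0.003 -1.   ] jaw 2.332 F [2.2 7.7 0.6] w 0.0126 q [ 0.14  0.6   0.06  1.86 -0.06  0.68  2.58]
[ 1.74641843 -0.61081166 -0.69184975]
```

Against the zero stop (moment −0.69 again). Release, lift and look.

apply_moves --pt "36 0 0 0 0 0 0" --pt "36 0 0 0 0 0 0" --pt "36 0 0 0 0 0 0" --pt "36 -10 0 0 0 0 0" --pt "36 -40 0 0 0 0 0" --pt "36 -80 0 0 0 0 0" --pt "0 -95 40 -60 0.15 0 0" --pt "0 -95 40 -110 0.3 0 0" --pt "0 -95 40 -160 0.45 0 0" --pt "0 -95 40 -210 0.6 0 0" --pt "0 -95 40 -210 0.68 0 0" --pt "0 -95 40 -210 0.68 0 0" --pt "0 -95 40 -210 0.68 0 0"

```text
clock: 31.4
tcp_pos: [0.4018, -0.2942, 0.134]
orientation: [-0.064, 1.569, 0.064]
contact_force: [0.3, 0.8, -0.2]
grip_width: 0.0003
```

Run:
```python
from h import *
st();
f=grab_frame("top"); save(f,"t20.png",(215,150,345,250),6)
for z in(.13,.041):print(rel(M(-.121,0,z),np.pi/2+YAW))
```

```text
t 31.4 tcp [ 0.4018 -0.2942  0.134 ] x [ 0.001 -0.    -1.   ] jaw 1.652 F [ 0.3  0.8 -0.2] w 0.0003 q [ 0.27  0.32  0.29  2.08 -0.13  0.76  2.29]
([3.9, 290.1, 68.2], [0.007, 0.001, 0.0])
([92.9, 290.1, 68.1], [0.007, 0.001, 0.0])
```

View pics/t20.png

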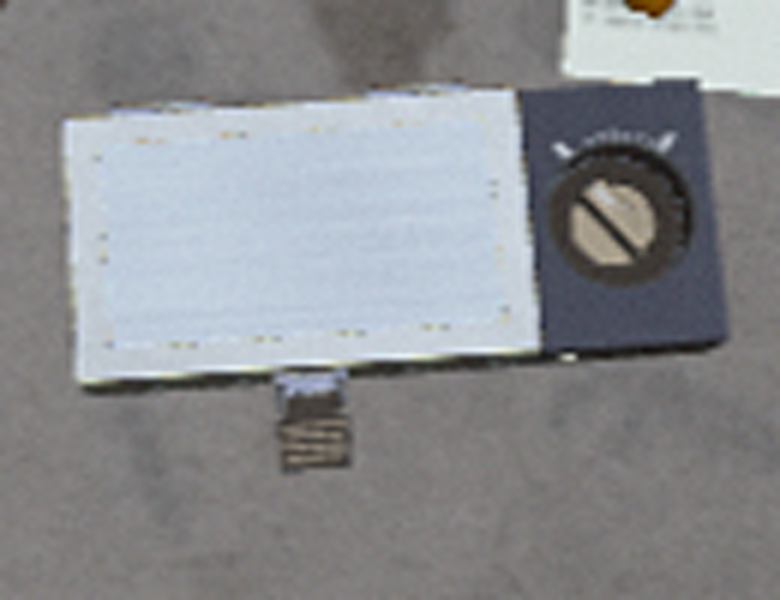

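apply_moves --pt "0 4 40 40 0 0 0" --pt "0 4 90 68 0 0 0" --pt "0 4 140 68 0 0 0" --pt "0 4 190 68 0 0 0" --pt "0 4 240 68 0 0 0" --pt "0 4 290 68 0 0 0" --pt "0 4 290 68 0 0 0" --pt "0 4 290 68 0 0 0" --pt "0 40 290 68 0 0 0" --pt "0 70 290 68 0 0 0" --pt "0 80 290 68 0 0 0" --pt "0 86 290 68 0 0 0" --pt "0 90 290 68 0 0 0" --pt "0 93 290 68 0 0 0" --pt "0 93 290 68 0 0 0" --pt "0 93 290 68 0 0 0" --pt "0 93 290 68 0 0 0"

```text
clock: 33.15
tcp_pos: [0.4422, -0.0005, 0.0411]
orientation: [-0.063, 1.577, 0.063]
contact_force: [-12.3, -1.0, 16.3]
grip_width: -0.0004
```

apply_moves --pt "0 -40 0 0 0 0 0" --pt "0 -80 0 0 0 0 0" --pt "85 -110 0 0 0 0 0" --pt "85 -110 30 0 0 0 0" --pt "85 -110 80 0 0 0 0" --pt "85 -110 130 0 0 0 0" --pt "85 -110 180 0 0 0 0" --pt "85 -110 200 0 0 0 0" --pt "85 -110 200 0 0 0 0"

```text
clock: 34.05
tcp_pos: [0.4298, 0.2038, 0.1517]
orientation: [-0.066, 1.567, 0.07]
contact_force: [1.0, -1.0, -0.6]
grip_width: 0.0848
```

Run:
```python
from h import *
st();
f=grab_frame("top"); save(f,"t21.png",(150,110,350,250),4)
f=grab_frame("side"); save(f,"s21.png",(200,130,330,270),4)
```

```text
t 34.05 tcp [0.4298 0.2038 0.1517] x [ 0.002  0.003 -1.   ] jaw 1.658 F [ 1.  -1.  -0.6] w 0.0848 q [-0.63  0.25  0.06  2.1  -0.02  0.78  1.11]
```

View pics/t21.png

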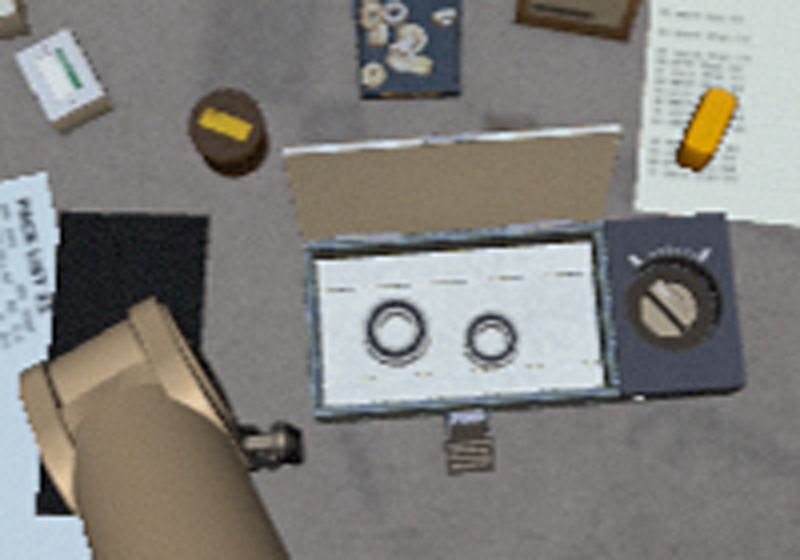

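View pics/s21.png

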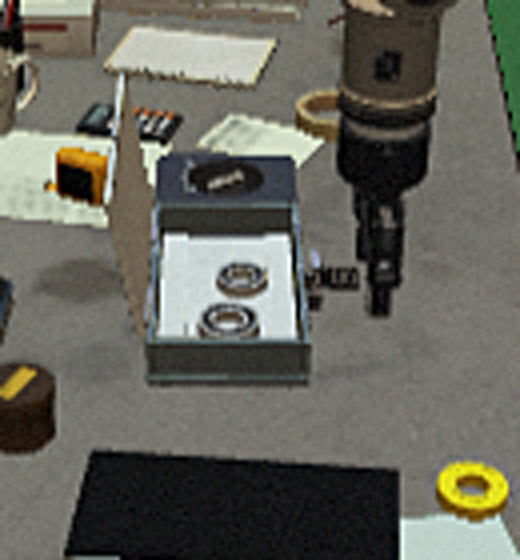

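```bash
cat >> h.py <<'E'
def W2M(p):
    c,s=np.cos(YAW),np.sin(YAW); d=np.array(p)-MO; return np.array([c*d[0]+s*d[1],-s*d[0]+c*d[1],d[2]])
E
python3 - <<'E'
from h import *
f=grab_frame("top"); s=grab_frame("side")
for k,c,z in(("large",(397,329),.034),("small",(491,338),.033)):
    p=at_z(f,*(np.array(c)/4+[150,110]-.4),z); print(k,p.round(4),W2M(p).round(4))
for k,c,z in(("large",(227,320),.034),("small",(242,277),.033)):
    p=at_z(s,*(np.array(c)/4+[200,130]-.4),z); print(k,p.round(4),W2M(p).round(4))
save(f,"t22.png",(230,165,310,215),10); save(s,"s22.png",(230,180,285,225),12)
E
```

```text
large [0.5624 0.066  0.034 ] [-0.0004  0.0557  0.034 ]
small [ 0.5547 -0.0177  0.033 ] [-0.0144 -0.0271  0.033 ]
large [0.5647 0.071  0.034 ] [0.0023 0.0605 0.034 ]
small [ 0.5546 -0.0107  0.033 ] [-0.014  -0.0202  0.033 ]
```

View pics/t22.png

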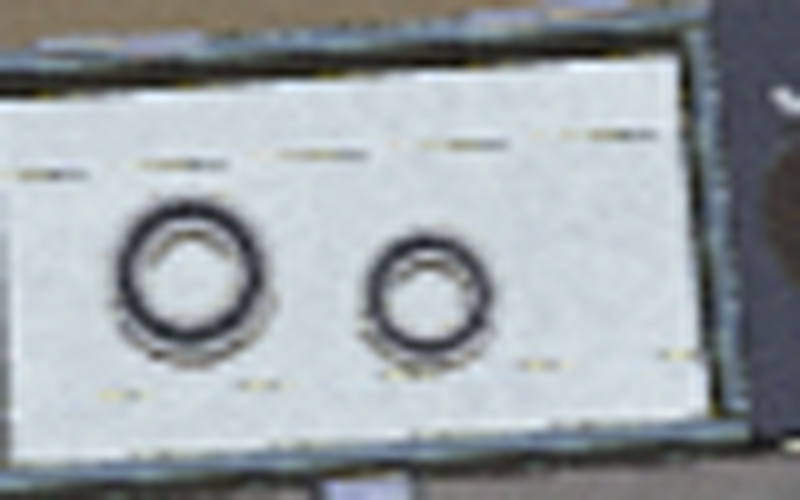

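View pics/s22.png

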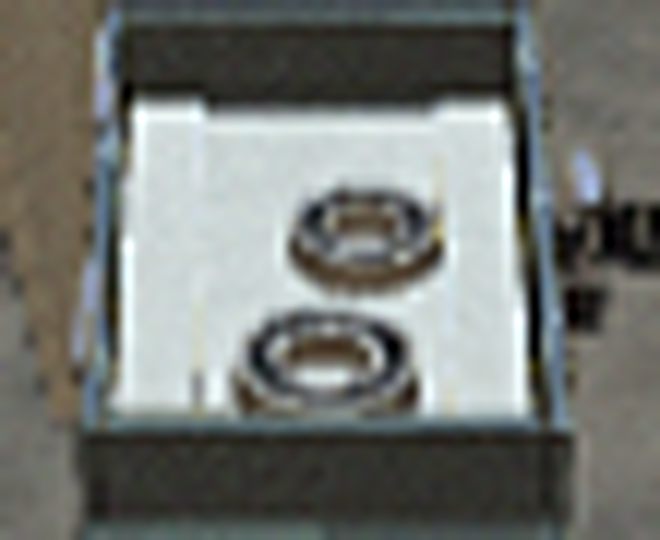

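Run:
```python
from h import *
for z in(.12,.0185):print(rel(M(-.0145,-.025,z),1.997))
```

```text
([30.9, -222.9, 107.2], [-0.347, 0.0, 0.0])
([132.4, -222.8, 107.2], [-0.347, 0.0, 0.0])
```

apply_moves --pt "66 0 -45 20 -0.1 0 0" --pt "66 0 -90 50 -0.2 0 0" --pt "66 0 -135 80 -0.3 0 0" --pt "66 0 -180 107 -0.347 0 0" --pt "66 15 -223 107 -0.347 0 0" --pt "66 30 -223 107 -0.347 0 0" --pt "66 30 -223 107 -0.347 0 0" --pt "66 30 -223 107 -0.347 0 0"

```text
clock: 35.05
tcp_pos: [0.5537, -0.014, 0.1204]
orientation: [-0.335, 1.545, 0.335]
contact_force: [-0.2, 0.9, 0.7]
grip_width: 0.066
```

Run:
```python
from h import *
st()
for z in(.12,.0185):print(rel(M(-.0145,-.025,z),1.997))
```

```text
t 35.05 tcp [ 0.5537 -0.014   0.1204] x [-0.001  0.    -1.   ] jaw 1.998 F [-0.2  0.9  0.7] w 0.066 q [-0.17  0.41  0.1   1.95 -0.06  0.78  1.96]
([0.4, -1.7, 0.0], [0.001, -0.001, -0.001])
([101.9, -1.8, 0.1], [0.001, -0.001, -0.001])
```

apply_moves --pt "66 40 -1.5 0 0 0 0" --pt "66 75 -1.5 0 0 0 0" --pt "66 92 -1.5 0 0 0 0" --pt "66 99 -1.5 0 0 0 0" --pt "66 101 -1.5 0 0 0 0" --pt "66 101 -1.5 0 0 0 0"

```text
clock: 35.65
tcp_pos: [0.5556, -0.0144, 0.0204]
orientation: [-0.336, 1.543, 0.336]
contact_force: [0.2, 0.5, 0.8]
grip_width: 0.0661
```

Run:
```python
from h import *
st()
f=grab_frame("side"); save(f,"s23.png",(220,160,300,230),8)
```

```text
t 35.65 tcp [ 0.5556 -0.0144  0.0204] x [ 0.002  0.    -1.   ] jaw 2.0 F [0.2 0.5 0.8] w 0.0661 q [-0.15  0.57  0.08  1.99 -0.08  0.57  1.99]
```

View pics/s23.png

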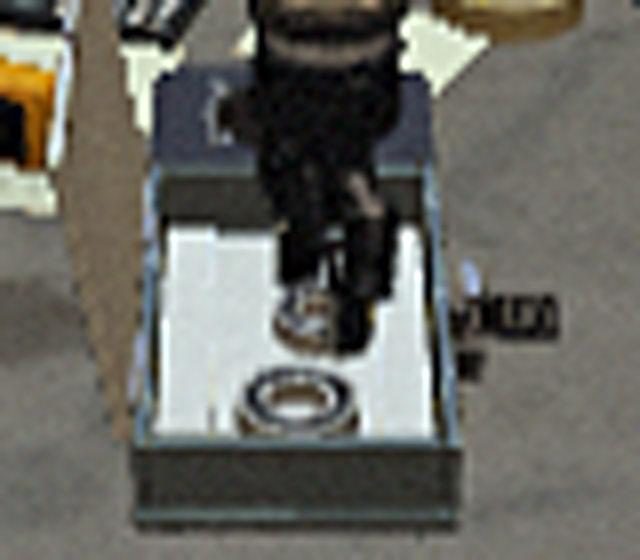

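apply_moves --pt "66 1.5 0 0 0 0 0" --pt "40 1.5 0 0 0 0 0" --pt "40 1.5 0 0 0 0 0" --pt "40 1.5 0 0 0 0 0" --pt "40 1.5 0 0 0 0 0" --pt "40 1.5 0 0 0 0 0" --pt "40 -15 0 0 0 0 0" --pt "40 -50 0 0 0 0 0" --pt "40 -90 0 0 0 0 0" --pt "40 -110 0 0 0 0 0" --pt "40 -110 0 0 0 0 0" --force 50

```text
clock: 36.8
tcp_pos: [0.5571, -0.0151, 0.1328]
orientation: [-0.336, 1.538, 0.335]
contact_force: [0.7, -0.1, -0.9]
grip_width: 0.0496
```

Run:
```python
from h import *
st()
f=grab_frame("side"); save(f,"s24.png",(200,130,330,270),4)
p=np.pi/2+YAW
for X in((.60,.314,.12),(.60,.314,.005)): print(rel(X,p))
```

```text
t 36.8 tcp [ 0.5571 -0.0151  0.1328] x [ 0.006  0.001 -1.   ] jaw 1.999 F [ 0.7 -0.1 -0.9] w 0.0496 q [-0.17  0.4   0.11  1.94 -0.06  0.8   1.97]
([11.0, 281.0, 176.8], [0.352, 0.003, 0.0])
([126.0, 281.1, 176.5], [0.352, 0.003, 0.0])
```

View pics/s24.png

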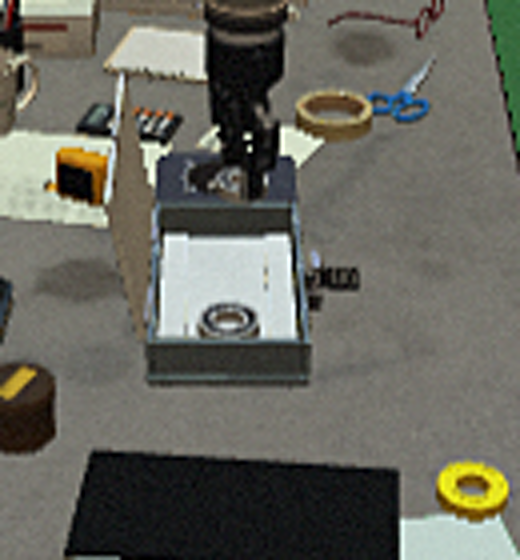

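apply_moves --pt "40 5 45 17 0.06 0 0" --pt "40 5 90 34 0.12 0 0" --pt "40 5 135 51 0.18 0 0" --pt "40 5 180 68 0.24 0 0" --pt "40 8 220 84 0.3 0 0" --pt "40 11 245 110 0.352 0 0" --pt "40 11 270 150 0.352 0 0" --pt "40 11 281 177 0.352 0 0" --pt "40 11 281 177 0.352 0 0" --pt "40 11 281 177 0.352 0 0" --pt "40 11 281 177 0.352 0 0"

```text
clock: 37.95
tcp_pos: [0.5981, 0.3121, 0.1169]
orientation: [-0.06, 1.572, 0.057]
contact_force: [0.7, -0.4, -1.0]
grip_width: 0.0496
```

Run:
```python
from h import *
st()
f=grab_frame("side"); save(f,"s25.png",(200,150,330,290),4)
p=np.pi/2+YAW
for X in((.60,.314,.12),(.60,.314,.005)): print(rel(X,p))
```

```text
t 37.95 tcp [0.5981 0.3121 0.1169] x [-0.002 -0.002 -1.   ] jaw 1.646 F [ 0.7 -0.4 -1. ] w 0.0496 q [-0.67  0.59  0.14  1.66 -0.1   0.9   1.15]
([-2.6, 1.7, 1.8], [-0.001, -0.002, 0.001])
([112.4, 1.9, 2.0], [-0.001, -0.002, 0.001])
```

View pics/s25.png

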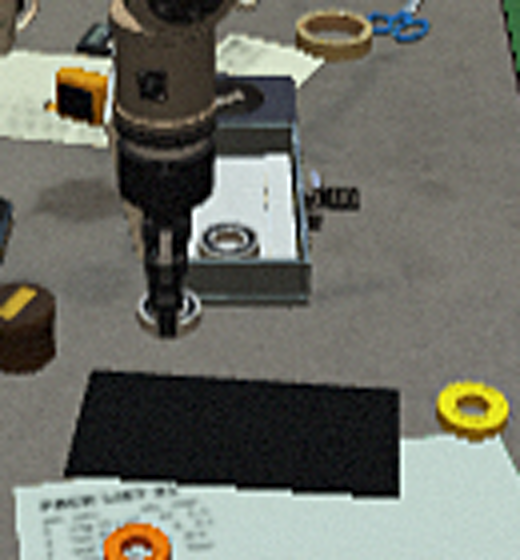

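apply_moves --pt "40 45 2 2 0 0 0" --pt "40 85 2 2 0 0 0" --pt "40 103 2 2 0 0 0" --pt "40 109 2 2 0 0 0" --pt "40 112 2 2 0 0 0" --pt "40 113 2 2 0 0 0" --pt "40 113 2 2 0 0 0" --pt "70 113 2 2 0 0 0" --pt "70 113 2 2 0 0 0" --pt "70 113 2 2 0 0 0" --pt "70 95 2 2 0 0 0" --pt "76 50 2 2 0 0 0" --pt "76 0 2 0 0 0 0" --pt "76 -10 0 -45 0 0 0" --pt "76 -10 -50 -60 0 0 0" --pt "76 -10 -100 -60 0 0 0" --pt "76 -10 -150 -60 0 0 0" --pt "76 -10 -200 -60 0 0 0" --pt "76 -10 -230 -60 0 0 0" --pt "76 -10 -230 -60 0 0 0"

```text
clock: 40.0
tcp_pos: [0.5575, 0.0733, 0.13]
orientation: [-0.054, 1.569, 0.051]
contact_force: [0.0, -0.4, -0.7]
grip_width: 0.0761
```

Run:
```python
from h import *
st()
f=grab_frame("top"); save(f,"t26.png",(150,110,350,250),4)
f=grab_frame("side"); save(f,"s26.png",(200,150,330,290),4)
p=np.pi/2+YAW
for X in(M(0,.059,.12),M(0,.059,.019)): print(rel(X,p))
```

```text
t 40.0 tcp [0.5575 0.0733 0.13  ] x [ 0.002 -0.002 -1.   ] jaw 1.638 F [ 0.  -0.4 -0.7] w 0.0761 q [-0.38  0.41  0.18  1.93 -0.09  0.8   1.48]
([9.5, -10.7, 4.4], [-0.002, 0.002, -0.001])
([110.5, -10.7, 4.2], [-0.002, 0.002, -0.001])
```

View pics/s26.png

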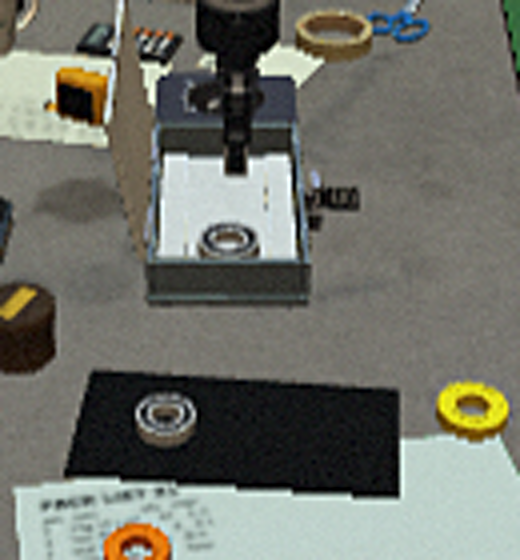

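View pics/t26.png

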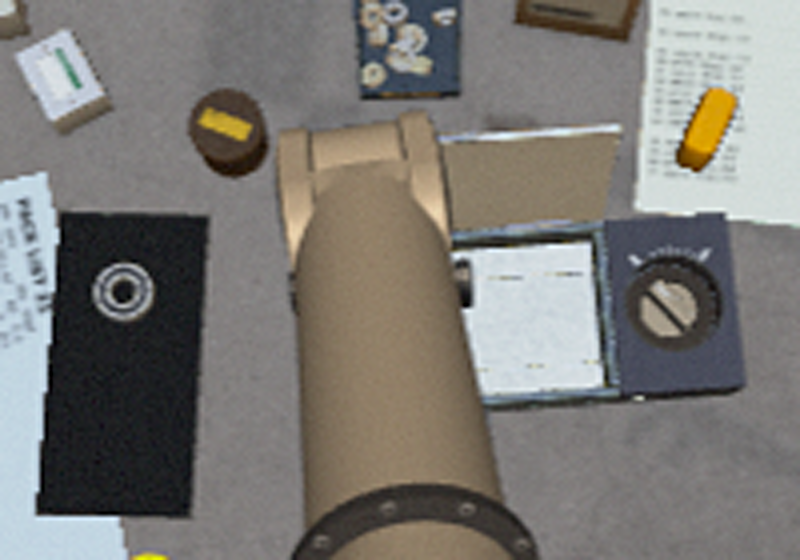

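apply_moves --pt "80 5 -6 2 0 0 0" --pt "80 9 -6 2 0 0 0" --pt "80 9 -6 2 0 0 0"

```text
clock: 40.4
tcp_pos: [0.5587, 0.0753, 0.1185]
orientation: [-0.061, 1.571, 0.061]
contact_force: [-0.6, 0.1, -0.2]
grip_width: 0.0796
```

Run:
```python
from h import *
st()
p=np.pi/2+YAW
for X in(M(0,.059,.12),M(0,.059,.019)): print(rel(X,p))
```

```text
t 40.4 tcp [0.5587 0.0753 0.1185] x [-0.001 -0.    -1.   ] jaw 1.649 F [-0.6  0.1 -0.2] w 0.0796 q [-0.38  0.43  0.17  1.93 -0.1   0.78  1.5 ]
([-1.5, -6.2, 3.3], [0.002, -0.001, -0.0])
([99.5, -6.2, 3.5], [0.002, -0.001, -0.0])
```

apply_moves --pt "80 30 -6 3.5 0 0 0" --pt "80 65 -6 3.5 0 0 0" --pt "80 88 -6 3.5 0 0 0" --pt "80 96 -6 3.5 0 0 0" --pt "80 99.5 -6 3.5 0 0 0" --pt "80 101 -6 3.5 0 0 0" --pt "50 101 -6 3.5 0 0 0" --pt "50 101 -6 3.5 0 0 0" --pt "50 101 -6 3.5 0 0 0" --pt "50 101 -6 3.5 0 0 0" --pt "50 101 -6 3.5 0 0 0" --pt "50 85 -6 3.5 0 0 0" --pt "50 40 -6 3.5 0 0 0" --pt "50 0 -6 3.5 0 0 0" --pt "50 0 -6 3.5 0 0 0" --force 50

```text
clock: 41.9
tcp_pos: [0.5674, 0.0692, 0.1255]
orientation: [-0.058, 1.559, 0.061]
contact_force: [1.2, -0.0, -1.6]
grip_width: 0.0594
```

Run:
```python
from h import *
st()
f=grab_frame("side"); save(f,"s27.png",(200,150,330,290),4)
p=np.pi/2+YAW
for X in((.48,.314,.12),(.48,.314,.002)): print(rel(X,p))
```

```text
t 41.9 tcp [0.5674 0.0692 0.1255] x [ 0.011  0.003 -1.   ] jaw 1.646 F [ 1.2 -0.  -1.6] w 0.0594 q [-0.37  0.43  0.17  1.92 -0.1   0.79  1.51]
([2.7, 250.8, -66.8], [-0.0, 0.007, -0.001])
([120.7, 250.6, -67.6], [-0.0, 0.007, -0.001])
```

View pics/s27.png

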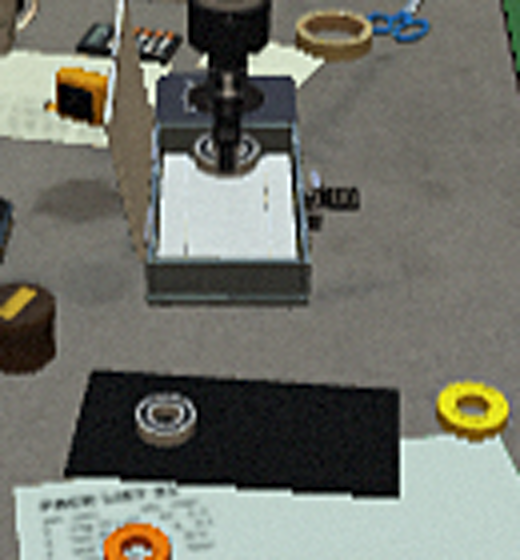

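apply_moves --pt "50 0 40 -10 0 0 0" --pt "50 0 85 -22 0 0 0" --pt "50 0 130 -35 0 0 0" --pt "50 0 175 -47 0 0 0" --pt "50 0 215 -58 0 0 0" --pt "50 0 250 -67 0 0 0" --pt "50 3 250 -67 0 0 0" --pt "50 3 250 -67 0 0 0" --pt "50 3 250 -67 0 0 0"

```text
clock: 42.85
tcp_pos: [0.4774, 0.3111, 0.1155]
orientation: [-0.06, 1.571, 0.057]
contact_force: [-0.1, -0.5, -2.1]
grip_width: 0.0589
```

Run:
```python
from h import *
st()
p=np.pi/2+YAW
f=grab_frame("side"); save(f,"s28.png",(200,150,330,290),4)
for X in((.48,.314,.12),(.48,.314,.0025)): print(rel(X,p))
```

```text
t 42.85 tcp [0.4774 0.3111 0.1155] x [-0.001 -0.002 -1.   ] jaw 1.646 F [-0.1 -0.5 -2.1] w 0.0589 q [-0.79  0.45  0.13  1.92 -0.08  0.78  1.03]
([-4.2, 2.9, 2.4], [-0.002, -0.001, 0.001])
([113.3, 3.1, 2.5], [-0.002, -0.001, 0.001])
```

View pics/s28.png

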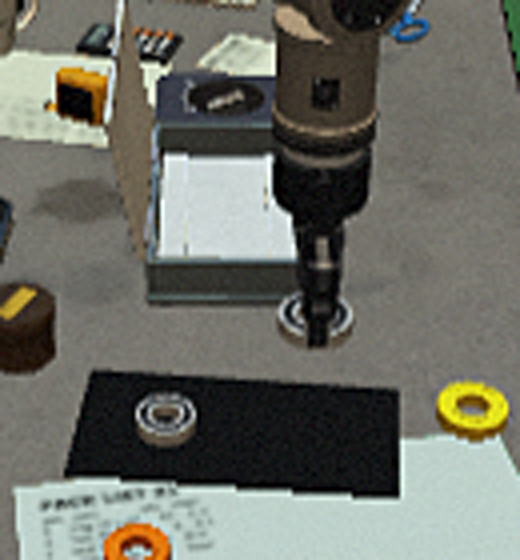

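apply_moves --pt "50 45 3 2 0 0 0" --pt "50 85 3 2 0 0 0" --pt "50 103 3 2 0 0 0" --pt "50 108 3 2 0 0 0" --pt "50 111 3 2 0 0 0" --pt "50 113 3 2 0 0 0" --pt "50 113 3 2 0 0 0" --pt "76 113 3 2 0 0 0" --pt "76 113 3 2 0 0 0" --pt "76 113 3 2 0 0 0" --pt "76 95 3 2 0 0 0" --pt "76 50 3 2 0 0 0" --pt "76 0 3 0 0 0 0" --pt "0 -60 0 0 0 0 0" --pt "0 -110 0 0 0 0 0" --pt "0 -130 0 0 0 0 0" --pt "0 -130 0 0 0 0 0"

```text
clock: 44.6
tcp_pos: [0.4799, 0.3145, 0.2519]
orientation: [-0.055, 1.562, 0.065]
contact_force: [0.3, -0.0, -0.2]
grip_width: 0.0175
```

Run:
```python
from h import *
st()
p=np.pi/2+YAW
f=grab_frame("side"); save(f,"s29.png",(200,150,330,290),4)
for m in((-.03,.2,.27),(.17,.0,.27),(.16,0,.19)): print(m,M(*m).round(3),rel(M(*m),p))
```

```text
t 44.6 tcp [0.4799 0.3145 0.2519] x [ 0.008  0.007 -1.   ] jaw 1.647 F [ 0.3 -0.  -0.2] w 0.0175 q [-0.81  0.29  0.15  1.8  -0.05  1.05  1.  ]
(-0.03, 0.2, 0.27) [0.522 0.208 0.27 ] ([-21.2, -108.9, 35.2], [0.0, 0.004, -0.003])
(0.17, 0.0, 0.27) [0.737 0.023 0.27 ] ([-21.0, -309.0, 235.2], [0.0, 0.004, -0.003])
(0.16, 0, 0.19) [0.727 0.023 0.19 ] ([58.9, -309.2, 224.9], [0.0, 0.004, -0.003])
```

View pics/s29.png

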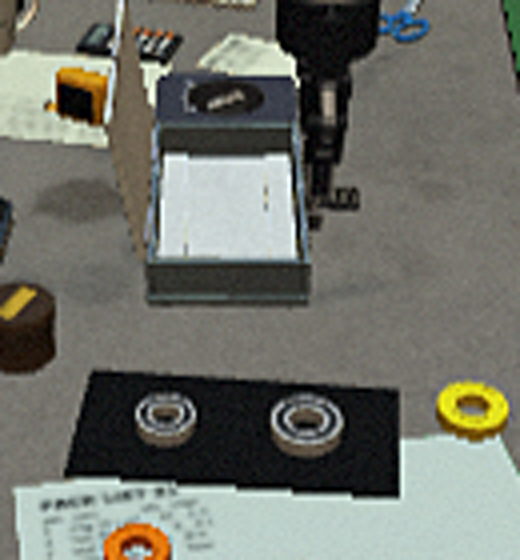

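apply_moves --pt "0 -25 0 45 0 0 0" --pt "0 -25 0 95 0 0 0" --pt "0 -25 0 145 0 0 0" --pt "0 -25 -20 195 0 0 0" --pt "0 -25 -60 235 0 0 0" --pt "0 -25 -110 238 0 0 0" --pt "0 -25 -160 238 0 0 0" --pt "0 -25 -210 238 0 0 0" --pt "0 -25 -260 238 0 0 0" --pt "0 -25 -309 238 0 0 0" --pt "0 -25 -309 235 0 0 0" --pt "0 -25 -309 230 0 0 0" --pt "0 20 -309 230 0 0 0" --pt "0 50 -309 227 0 0 0" --pt "0 59 -309 225 0 0 0" --pt "0 59 -309 225 0 0 0" --pt "0 59 -309 225 0 0 0"

```text
clock: 46.35
tcp_pos: [0.7261, 0.023, 0.1887]
orientation: [-0.06, 1.568, 0.061]
contact_force: [0.4, -0.6, 0.9]
grip_width: -0.0002
```

Run:
```python
from h import *
st()
p=np.pi/2+YAW
print(rel(M(.16,0,.19),p), rel(M(-.062,0,.068),p))
```

```text
t 46.35 tcp [0.7261 0.023  0.1887] x [ 0.002  0.001 -1.   ] jaw 1.648 F [ 0.4 -0.6  0.9] w -0.0002 q [-0.26  0.6   0.22  1.47 -0.14  1.08  1.64]
([-1.3, -0.4, 0.4], [0.001, 0.002, -0.0]) ([120.2, -0.1, -221.8], [0.001, 0.002, -0.0])
```

Same pose as the first closing; repeat that path.

apply_moves --pt "0 0 0 -30 0 0 0" --pt "0 0 0 -48 0 0 0" --pt "0 0 0 -64 0 0 0" --pt "0 -2 0 -85 0 0 0" --pt "0 -3 0 -100 0 0 0" --pt "0 -3 0 -116 0 0 0" --pt "0 3 0 -130 0 0 0" --pt "0 9 0 -142 0 0 0" --pt "0 16 0 -155 0 0 0" --pt "0 24 0 -166 0 0 0" --pt "0 34 0 -177 0 0 0" --pt "0 44 0 -187 0 0 0" --pt "0 56 0 -196 0 0 0" --pt "0 68 0 -204 0 0 0" --pt "0 78 0 -209 0 0 0" --pt "0 88 0 -213 0 0 0" --pt "0 97 0 -216 0 0 0" --pt "0 105 0 -219 0 0 0" --pt "0 111 0 -221 0 0 0" --pt "0 111 0 -221 0 0 0"

```text
clock: 48.35
tcp_pos: [0.5056, 0.005, 0.0766]
orientation: [-0.059, 1.569, 0.06]
contact_force: [0.3, 0.7, 4.0]
grip_width: -0.0
```

apply_moves --pt "0 5 0 -2 0 0 0" --pt "0 9 0 -2 0 0 0" --pt "0 12 0 -2 0 0 0" --pt "0 14 0 -2 0 0 0" --pt "0 14 0 -2 0 0 0"

```text
clock: 48.85
tcp_pos: [0.503, 0.0048, 0.0628]
orientation: [-0.059, 1.57, 0.06]
contact_force: [-3.5, -0.2, 17.7]
grip_width: 0.0004
```

apply_moves --pt "0 0 0 0 0 0 0" --pt "0 -40 0 0 0 0 0" --pt "0 -80 0 0 0 0 0" --pt "0 -120 -40 -10 0 0 0" --pt "0 -120 -90 -30 0 0 0" --pt "0 -120 -140 -50 0 0 0" --pt "0 -120 -190 -70 0 0 0" --pt "0 -120 -240 -80 0 0 0" --pt "0 -120 -290 -80 0 0 0" --pt "0 -120 -300 -80 0 0 0" --pt "0 -120 -300 -80 0 0 0" --pt "0 -120 -300 -80 0 0 0"

```text
clock: 50.05
tcp_pos: [0.4452, -0.3003, 0.1814]
orientation: [-0.058, 1.572, 0.06]
contact_force: [0.1, -0.3, -0.2]
grip_width: -0.0001
```

Run:
```python
from h import *
st()
f=grab_frame("top"); save(f,"t30.png",(150,120,350,250),4)
s=grab_frame("side"); save(s,"s30.png",(180,130,330,290),4)
for e in brights(f,[(166,165),(201,166),(196,238),(161,236)],.019): print("top",e)
```

```text
t 50.05 tcp [ 0.4452 -0.3003  0.1814] x [-0.002  0.001 -1.   ] jaw 1.646 F [ 0.1 -0.3 -0.2] w -0.0001 q [ 0.16  0.32  0.38  1.96 -0.15  0.89  2.27]
top ((179.034423828125, 215.62319946289062), (17.437042236328125, 18.30057144165039), array([0.47850641, 0.31421698, 0.019     ]))
top ((180.47015380859375, 182.5217742919922), (14.040010452270508, 15.254977226257324), array([0.59933506, 0.31459842, 0.019     ]))
```

View pics/t30.png

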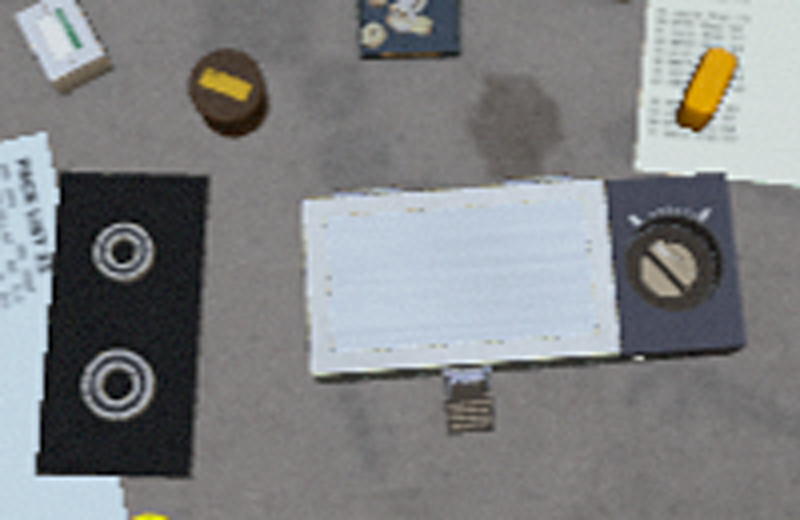

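View pics/s30.png

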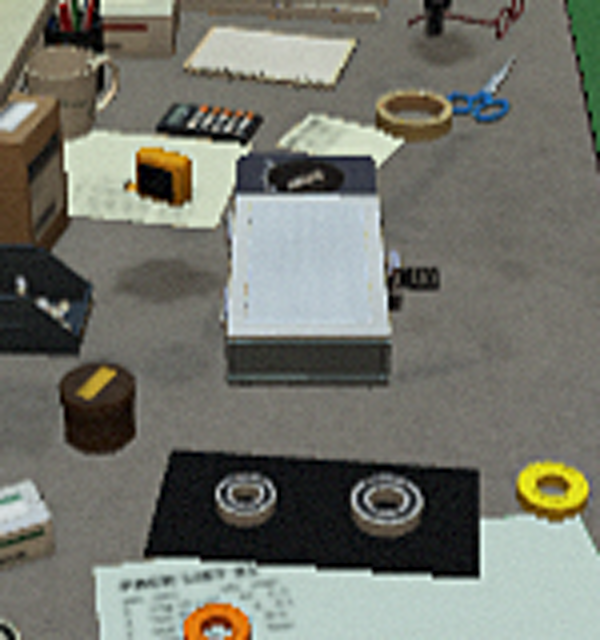

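```bash
python3 -c "
from h import *
print(r.hand_in())"
```

```text
the job is handed in; nothing more can be done
None
```

The job is done and handed in at about 50 s on the clock; `hand_in` gave no verdict.

- **Bearings:** Two were on the mat, one large and one small. I left alone the yellow and orange look-alikes and the grey bearings lying off the mat.
- **Sequence:** I popped the lid, laid both bearings in the chamber and latched the lid shut. I first turned the dial to its zero stop to find zero, then clockwise about 1.3 rad. It stayed there for over a second before I turned it back to the stop. Then I popped the lid again, put both bearings on the mat and latched the lid.
- **Disturbance:** While the lid was shut, the small bearing was knocked about 3 cm inside the chamber. I measured it again before picking it up.

**Last checks:**
- **Bearings on the mat:** They lie flat at about (0.479, 0.314) and (0.599, 0.315), 12 cm apart.
- **Lid:** It looks flat in both cameras and stayed down when I let go.
- **Dial:** I felt the zero stop, and the bar lines up with the zero mark in the picture. The 1.3 rad setting was checked by overlaying the bar's expected outline on the picture, so it is good to only a few hundredths of a radian.
- **Bystanders:** The grease tin, tape measure and masking tape look unmoved.

No check failed. The networks' early position for the large bearing differed by about 2 cm between the two cameras, so I used my own measurements from the images, which agreed to within about 1 cm.

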